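# Fetch the buckle basket from the drying box with the hook rod

### The job

The brass buckles in the drying box are ready: take the hook rod from its sloping rest, reach in under the open lid, lift the basket of brass buckles off its hanger by the bail and bring it out on the hook. Carry it steadily and stand it in the empty pocket of the kit tray, without ever touching the basket with the gripper, losing a buckle or disturbing the basket of black rings and the other things on the bench. Finish with the rod back in its rest and the lid of the box fully shut.

Things in the scene. Friction and masses are not known exactly. Their poses are not given: they have to be found in the camera images.
- drying_box: Grey sheet box, fixed, 180 deep (x) x 170 wide (y), 6 mm walls, 8 mm floor; rear wall 190 high, front wall 75, side and middle walls slope between. Origin: centre of its underside; x points to its rear, z up; its open front looks to the robot's left and back. Two bays side by side, 76 wide and 168 deep inside, centred at y = +41 and -41; a basket hangs from a hanger at the rear of each.
- hanger_left (a point): Hanger of the bay at y = +41: point between its two tines on their axes' height (101.5 up), x = 41; axes as the box's. Round level tines, 6 thick, at y = +-17 from here, come from the rear wall; a bail lies on them at x = -8 to 8 from here, the tips, 17 ahead (-x), turn up 10. Lift a bail 12 to 30 mm, draw it 60 or more to -x, and only then higher: the basket's rim reaches back under the tines.
- hanger_right (a point): The same point of the hanger in the bay at y = -41; same shape.
- lid (a joint): Clear lid in an aluminium frame, hinged on top of the box's rear wall, 176 wide, 226 long, 8 thick. 0 = shut (sloping down to the front wall, 0.57 rad below level); grows as it opens, 1.5 at most. Open, it rises (value - 0.57) rad above level from the hinge towards the robot and roofs the bays. A stiff hinge holds it where it is left; a light push (1 to 3 N) on its front edge moves it.
- lid_hinge (a point): Point on the lid's hinge line (along y), mid-width: 90 behind the box's origin, 194 above its underside. Axes as the box's.
- lid_edge (a point): Point on the lid's upper face, 20 from its front edge, mid-width, 206 from the hinge along the lid. z is normal to the lid, outward; x points to the hinge.
- buckle_basket: Loose steel-wire basket with the two brass buckles, 66 (x) x 60 (y) x 38 high, open above, with a stiff upright bail; 0.12 to 0.16 kg in all. Origin: centre of its underside, z up. It hangs in one of the two bays (either one) by its bail, 14 clear of the box's floor.
- buckle_basket_bail (a point): Middle of the top bar of the buckle basket's bail: a round bar 5 thick, straight for 44 along the basket's y, 85 above its underside. The free window under the bar, down to the rim, is 44 high and 53 wide.
- ring_basket: The same basket and bail, with four black D-rings, hanging in the other bay; origin: centre of its underside. It stays there.
- basket_buckle_1: Brass buckle 43 x 54 x 10, loose in the buckle basket; origin: centre of its underside.
- basket_buckle_2: Brass buckle 43 x 54 x 10, loose on top of the first; origin: centre of its underside.
- hook_rod: Loose rod, 0.08 kg: wooden handle 24 (x) x 22 (y), 8 mm square shaft, flat hook. Origin: the point to grip, on the handle's axis; the handle reaches from 37 above to 55 below it. z runs up the rod, the shaft along -z to the hook, 242 below. At the start it lies in its rest, 40 degrees from vertical: z back and up towards the robot, x forward and up.
- hook_notch (a point): Inside corner of the hook, where a bail bar lies: in the rod's frame x = 4.5, z = -235.5; axes as the rod's. The hook is a strip 4 thick, 16 wide bent square; its prong points along the rod's +x, to 26 from the rod's axis. At the rest's slope the notch is an upright V: it reaches 9 below this point, the prong's tip 12 above and 18 ahead of it.
- rod_rest: Fixed wooden wedge with two steel yokes for the rod, base 150 (x) x 78 (y). Origin: centre of its underside; x forward, down the rod's fall, z up. The yokes are notches 12 wide, 13 deep, with flared mouths that open square to the rod, along the rod's +x: it leaves and enters that way. The handle's lower end stops against the upper yoke: enter a few mm high; let go, the rod slides down to the stop.
- rest_seat (a point): Where the rod's origin lies when it is in the rest: 80 behind the rest's origin, 210 above it. Axes as the rest's.
- rest_axis (a point): The same point with the axes that the rod has in its rest (z up the rod, x as the prong).
- kit_tray: Fixed plywood tray, 128 (x) x 238 (y) x 24 high, walls and floor 6 thick, two pockets along y: a rivet tin in the one at +y, the one at -y empty. Origin: centre of its underside.
- pocket (a point): Middle of the empty pocket's floor, 6 above the bench; the pocket is 116 (x) x 110 (y) inside, its walls rise 18 above this floor. Axes as the tray's. The basket may stand in it any way round.
- glue_pot: White glue pot with a black lid, 68 wide, 120 high, standing on the bench, not needed; origin under its centre.
- hammer: Hammer, 225 long, 27 high, lying near the front edge of the bench, not needed; origin under its centre.
- awl: Awl, 138 long, 19 high, lying near the front edge of the bench, not needed; origin under its centre.
Not all that is in view belongs to the job. What is shaped like the buckle_basket but red is not meant.

How it is judged:
By the outcome, as a careful person would: the job done as asked, in the order asked, and still so for the second after the job is handed in, with the robot touching nothing.
It also fails if it takes over 72 s, if anything falls off the work surface, if the arm or the gripper's body presses on something with over 40 N, if the wrist force passes 120 N, or if a joint passes its speed limit or range.

### The arm

A 6-joint arm with a two-finger parallel gripper is mounted at the origin on a cart in front of the work surface, level with it; the furniture and walls round the work are solid. World frame = base frame: x ahead of the robot, y to its left, z up, the work surface at z = 0. Lengths are in mm, angles in rad, forces in N, time in s.
With the tool pointing down it reaches from about 350 to 975 mm from the base axis. Payload 7.1 kg.
Tool frame: the origin (TCP) lies at the very end of the fingers, on their centre line; the grasp point (between the pads) lies 19 mm behind it (ctrl.pinch_z is the z of the grasp point in the tool frame, in mm); z points along the fingers, y is the direction in which the jaws open and shut (so a half turn about z gives the same grasp; the last joint's range is limited). The gripper opens to 88 mm and grips with 3 to 60 N. Pads are 20 mm wide; open, the fingers measure 115 mm over their backs; the gripper's body (75 mm by 178 mm) begins 61 mm behind the grasp point.
Start: joints at [-1.323, 0.423, 1.63, -0, 1.089, -0.019], TCP at [164.797, -602.865, 222.675] pointing down, gripper open.
Joint ranges: [-3, 3], [-0.9, 2.11], [0.09, 2.58], [-1.31, 4.45], [0.11, 2.69], [-2.54, 2.54]. Speed limits (rad/s): [2.39, 2.39, 3.01, 3.14, 3.14, 3.14].

### API

Orientations are given as a rotation vector (axis times angle).
In Python, from workcell import get_obs, optics, ctrl gives the robot as it stands.
- The arm moves only by the shell command python3 -m jog 'ROWS'. ROWS is a JSON object of lists of equal length, an entry for each row: "delta_rot": the turn, a rotation vector about the tool's x, y, z in rad, a list of three; "translation": the shift along the tool's x, y, z in mm, a list of three; "hand": the opening, from -1 (shut) to 1 (fully open). In form: {"delta_rot": [[rx, ry, rz], ...], "translation": [[x, y, z], ...], "hand": [hand, ...]}. A call has 1 to 5 rows; each row is the pose to reach, as a shift and turn from the pose commanded when the call began, along the tool's axes at that moment; what a row does not reach only later rows make up. A row lasts 1/10 s, in which the tool goes at most 50 mm and 8.59 degrees, less where a joint would pass 70% of its speed; a pose out of reach is approached as far as the arm can. A call with a gripper value outside its range is refused whole. The fingers move at their own pace and stop on an object; the grip force is fixed at half the most. Time passes only in rows, so rows that repeat a pose let the fingers close. It gives the time, the measured TCP pose, the force and the opening at its end, in the units of the state.
- get_obs(): the state, without advancing time (a new reading comes with each control period).
- optics.get_image(name): name is "side" or "top"; returns the picture (420x560x3 uint8, red, green, blue); there is no depth.
- optics.calibration(name): a dict with "intrinsics" (3x3 intrinsics, pixels), "cam_to_world" (4x4, takes a point from camera to world coordinates). Camera axes: x right, y up, looking along -z (the intrinsics and any distortion apply to the point x, -y, -z); pixel columns grow to the right and rows downward; lengths in mm; the calibration is good to about 2 mm. A picture is of the moment at which its call begins. calibration takes no time and is no camera call.
- ctrl.close_job(): hands the job in, once; it reports no verdict.
The state is a dict: "t": time; "qpos": joint angles; "qvel": joint speeds; "joint_torque": joint torques, N m; "ee_pos": TCP position; "orientation": TCP orientation; "ft_force": force on the tool from outside, world axes, zero at the start; "moment": the same for the moment, N m; "width": finger opening in mm.
Only numpy, scipy, OpenCV 4.12 (cv2) and the standard library are available. Lean on these libraries where they do the work, as an engineer would, in place of code of your own. Each camera call takes 0.05 s, during which the arm holds its last target. There are 200 camera calls.

## Working session

There is one attempt and no reset: what is moved stays moved. The work goes in short steps, Python scripts to look and compute and a shell command to move; the robot and the scene stay as the last step left them, time stands still between calls to the robot, and variables do not carry over. Pictures are saved under pics/ and viewed, about 8 in all and at most 12, crops included, and the job is handed in when it is done.

```bash
mkdir -p pics; ls
python3 - <<'E'
from workcell import get_obs, optics, ctrl
import cv2,numpy as np
for n in("side","top"):
    im=optics.get_image(n); cv2.imwrite(f"pics/{n}0.png",cv2.resize(im[:,:,::-1],(800,600),interpolation=cv2.INTER_CUBIC))
    c=optics.calibration(n); print(n,np.round(c["intrinsics"],2).tolist(),np.round(c["cam_to_world"],4).tolist(),[k for k in c])
print(get_obs(),ctrl.pinch_z)
E
```

```text
pics
side [[449.64, 0.0, 280.54], [0.0, 449.64, 208.29], [0.0, 0.0, 1.0]] [[-0.997, 0.035, -0.0697, 503.1263], [-0.0776, -0.5356, 0.8409, 966.8642], [-0.0079, 0.8437, 0.5367, 738.8444], [0.0, 0.0, 0.0, 1.0]] ['intrinsics', 'cam_to_world']
top [[378.93, 0.0, 276.93], [0.0, 378.93, 211.34], [0.0, 0.0, 1.0]] [[-0.4812, 0.8521, -0.2056, 378.6887], [-0.8766, -0.4674, 0.1145, 132.3443], [0.0015, 0.2353, 0.9719, 1060.6917], [0.0, 0.0, 0.0, 1.0]] ['intrinsics', 'cam_to_world']
{'t': 0.1, 'qpos': array([-1.32301378e+00,  4.23722628e-01,  1.63061230e+00, -1.55465036e-05,
        1.08863514e+00, -1.89834801e-02]), 'qvel': array([-3.58641507e-04, -3.01439567e-03, -4.23515387e-03,  1.48686341e-03,
        1.65889098e-03,  8.71956868e-05]), 'joint_torque': array([ 4.00089466e-04, -5.45614707e+01, -2.74324107e+01,  6.45833812e-02,
        1.88314926e-02, -2.47249363e-05]), 'ee_pos': array([ 164.66309691, -602.3870114 ,  222.00604216]), 'orientation': array([-3.11233176e+00, -4.17623150e-01,  2.68350530e-04]), 'ft_force': array([-0.04155404, -0.27152534, -0.31050223]), 'moment': array([-0.03492455, -0.04884691, -0.02996286]), 'width': 87.52769001806088} -18.700000000000003
```

View pics/side0.png

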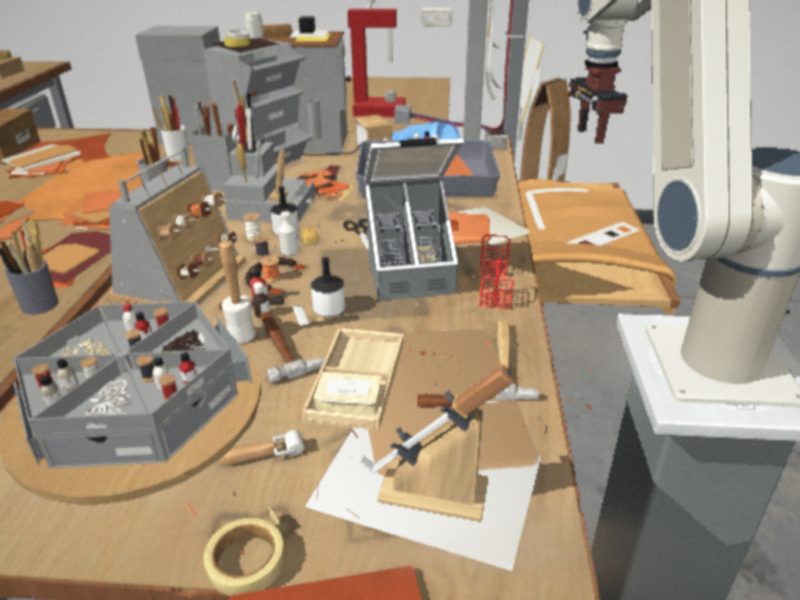

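View pics/top0.png

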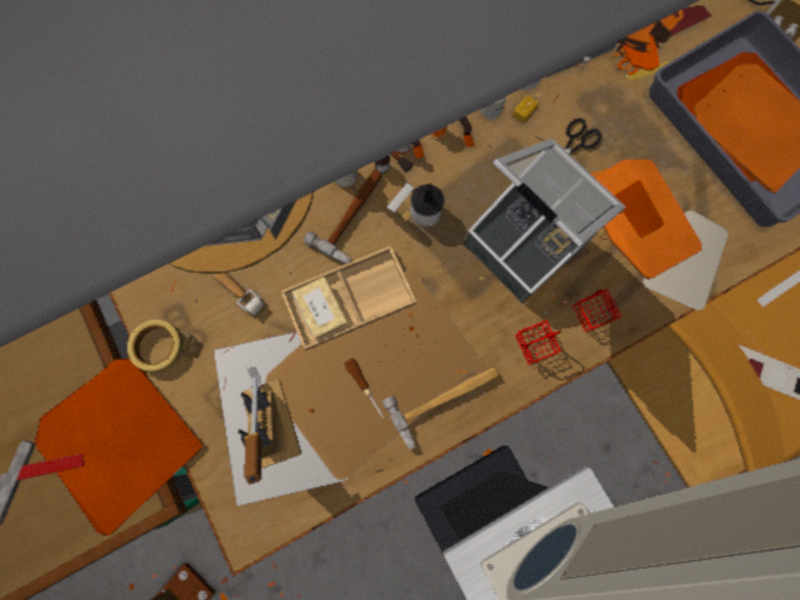

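The side view shows the box at (410,220), the rest at (440,440), the tray at (355,375) and red decoys at (495,270). The top view has the box at (545,215), with brass in the bay nearer the robot. I'll take enlarged crops with native-pixel ticks.

```bash
cat > h.py <<'E'
import numpy as np, cv2
from workcell import get_obs, optics, ctrl
from scipy.spatial.transform import Rotation as R
from scipy.optimize import least_squares
def crop(im,x0,y0,w,h,s):
    o=cv2.resize(im[y0:y0+h,x0:x0+w,::-1],None,fx=s,fy=s,interpolation=cv2.INTER_CUBIC)
    for x in range((x0+9)//10*10,x0+w,10):
        p=int((x-x0)*s); cv2.line(o,(p,0),(p,o.shape[0]),(255,255,0) ,1) if 0 else cv2.line(o,(p,0),(p,8),(0,255,255),1)
        cv2.line(o,(p,o.shape[0]-8),(p,o.shape[0]),(0,255,255),1)
        if x%20==0: cv2.putText(o,str(x),(p-10,20),0,.4,(0,255,255),1)
    for y in range((y0+9)//10*10,y0+h,10):
        p=int((y-y0)*s); cv2.line(o,(0,p),(8,p),(0,255,255),1)
        cv2.line(o,(o.shape[1]-8,p),(o.shape[1],p),(0,255,255),1)
        if y%20==0: cv2.putText(o,str(y),(10,p+4),0,.4,(0,255,255),1)
    return o
def proj(n,P):
    c=optics.calibration(n);T=c["cam_to_world"];p=(np.atleast_2d(P)-T[:3,3])@T[:3,:3]
    p=p*[1,-1,-1];q=p@c["intrinsics"].T;return q[:,:2]/q[:,2:]
def ray(n,uv):
    c=optics.calibration(n);T=c["cam_to_world"];d=np.linalg.inv(c["intrinsics"])@[uv[0],uv[1],1]
    return T[:3,3],T[:3,:3]@(d*[1,-1,-1])
def at_z(n,uv,z):
    o,d=ray(n,uv);return o+d*(z-o[2])/d[2]
def hcat(a,b):
    h=max(a.shape[0],b.shape[0]);return np.hstack([np.pad(i,((0,h-i.shape[0]),(0,0),(0,0))) for i in(a,b)])
E
python3 - <<'E'
from h import *
s=optics.get_image("side");t=optics.get_image("top")
cv2.imwrite("pics/box1.png",hcat(crop(s,250,92,80,120,4.9),crop(t,320,95,122,118,3.3)))
cv2.imwrite("pics/rs1.png",crop(s,205,222,178,145,4.1))
cv2.imwrite("pics/rt1.png",crop(t,150,165,150,185,3.2))
E
```

```text
(no output)
```

View pics/box1.png

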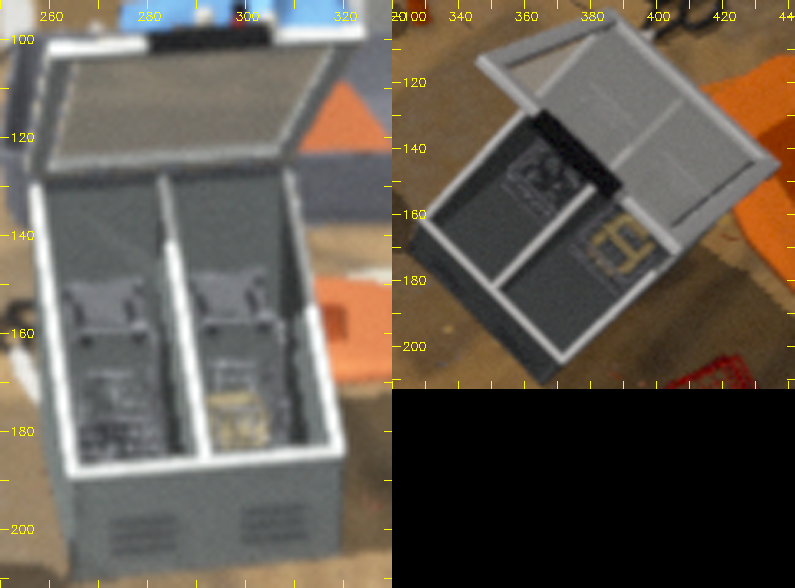

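View pics/rs1.png

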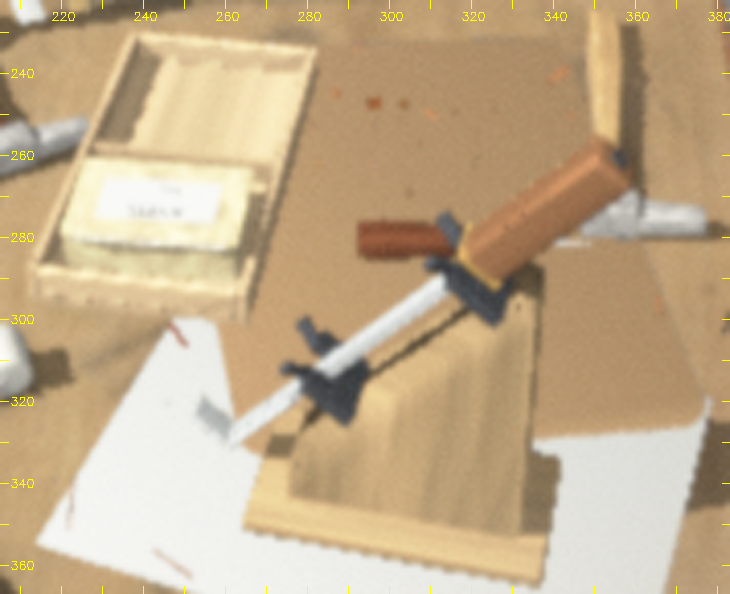

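View pics/rt1.png

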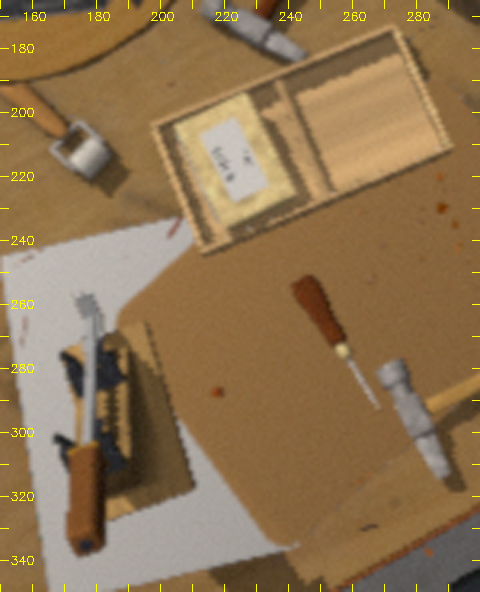

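```bash
cat > fit.py <<'E'
from h import *
def Rz(a): return R.from_rotvec([0,0,a]).as_matrix()
def fit(f,x0,obs):
    def res(v): return np.concatenate([(proj(n,[f(v,p)])[0]-uv) for n,p,uv in obs])
    s=least_squares(res,x0,loss='soft_l1'); print(np.round(s.x,3)); 
    for o,r in zip(obs,res(s.x).reshape(-1,2)): print('  ',o[0],o[1],np.round(r,1))
    return s.x
rig=lambda v,p: Rz(v[2])@np.array(p,float)+[v[0],v[1],0]
def boxf(v,p):
    if len(p)==3:return rig(v,p)
    l,y,h,_=p; a=v[3]-.57
    return rig(v,[90-l*np.cos(a)+h*np.sin(a),y,194+l*np.sin(a)+h*np.cos(a)])
s,t="side","top"
b=fit(boxf,[600,-50,-.75,1.3],[(s,(-90,85,75),(264.3,188.9)),(s,(-90,-85,75),(320,184.9)),(s,(-90,85,0),(264.7,210.4)),(s,(-90,-85,0),(318.8,204.9)),
 (t,(-90,-85,75),(371.8,204.7)),(t,(-90,85,75),(330,161.7)),(t,(226,88,4,0),(346.1,113.2)),(t,(226,-88,4,0),(407.3,170.8)),(s,(226,88,0,0),(260.2,101.2)),(s,(226,-88,0,0),(324.5,99.1)),
 (t,(0,88,4,0),(386.7,98.6)),(t,(0,-88,4,0),(437,144.1))])
def rodp(x,y,z):
    c,q=np.cos(np.radians(40)),np.sin(np.radians(40)); return (-80+c*x-q*z,y,210+q*x+c*z)
r=fit(rig,[450,400,0,],[(s,rodp(0,0,37),(355.5,261.8)),(t,rodp(0,0,37),(176.9,335.3)),(s,(75,39,0),(264.8,351.3)),(s,(-75,39,0),(336.7,364.7)),
 (t,(-75,-39,6),(211,317)),(t,(75,-39,6),(195.3,265.6)),(t,rodp(0,0,-55),(177.2,304)),(s,rodp(0,0,-240),(261.8,328.6))])
k=fit(rig,[600,250,0],[(t,(64,119,24),(197.5,204)),(t,(64,-119,24),(273.4,173.8)),(t,(-64,-119,24),(291.3,211.9)),(t,(-64,119,24),(214,244)),
(s,(64,-119,24),(236.7,230.5)),(s,(-64,-119,24),(282.6,233.7)),(s,(64,119,24),(213.5,286.6)),(s,(-64,119,24),(264.3,294))])
np.savez('fit.npz',b=b,r=r,k=k)
print('seat',rig(r,(-80,0,210)),'hangR',rig(b,(41,-41,101.5)),'pocket',rig(k,(0,-58,6)))
E
python3 fit.py
```

```text
[ 582.934 -287.938   -7.638   -7.415]
   side (-90, 85, 75) [-0.2 -0.9]
   side (-90, -85, 75) [ 0.4 -1.2]
   side (-90, 85, 0) [ 0.1 -1.1]
   side (-90, -85, 0) [ 0.6 -0. ]
   top (-90, -85, 75) [ 0.6 -0.4]
   top (-90, 85, 75) [-0.7 -2.1]
   top (226, 88, 4, 0) [26.1 17.5]
   top (226, -88, 4, 0) [5.5 0. ]
   side (226, 88, 0, 0) [-2.6 83.3]
   side (226, -88, 0, 0) [-17.1  81.7]
   top (0, 88, 4, 0) [-1.2  0.1]
   top (0, -88, 4, 0) [-0.7  3.3]
[ 5.20903e+02  3.27885e+02 -1.60000e-01]
   side (np.float64(-103.78314155840195), 0, np.float64(238.34364439540218)) [ 3.2 -1. ]
   top (np.float64(-103.78314155840195), 0, np.float64(238.34364439540218)) [0.2 1.2]
   side (75, 39, 0) [-6.  -0.1]
   side (-75, 39, 0) [-4.8  0.5]
   top (-75, -39, 6) [-0.9 -3.6]
   top (75, -39, 6) [-1.2 -4.9]
   top (np.float64(-44.64668146724034), 0, np.float64(167.86755562845622)) [0.6 4.3]
   side (np.float64(74.26902632476941), 0, np.float64(26.14933365144529)) [ 2.1 -0.5]Traceback (most recent call last):
  File "fit.py", line 21, in <module>
    k=fit(rig,[600,250,0],[(t,(64,119,24),(197.5,204)),(t,(
[... 715 characters left out ...]
, callback=callback)
    f_new = fun(x_new)
    self._update_fun()
    ~~~~~~~~~~~~~~~~^^
    self.f = self.fun_wrapped(xp_copy(self.x))
             ~~~~~~~~~~~~~~~~^^^^^^^^^^^^^^^^^
    return np.atleast_1d(self.fun(x))
                         ~~~~~~~~^^^
    return self.f(x, *self.args, **self.kwargs)
           ~~~~~~^^^^^^^^^^^^^^^^^^^^^^^^^^^^^^
  File "fit.py", line 4, in res
    def res(v): return np.concatenate([(proj(n,[f(v,p)])[0]-uv) for n,p,uv in obs])
                                        ~~~~^^^^^^^^^^^^
  File "h.py", line 17, in proj
    c=optics.calibration(n);T=c["cam_to_world"];p=(np.atleast_2d(P)-T[:3,3])@T[:3,:3]
ValueError: time passes only in moves, steps and waits
```

```bash
cat > fit2.py <<'E'
from fit import *
print('----')
c,q=np.cos(np.radians(40)),np.sin(np.radians(40))
M=np.array([[c,0,-q],[0,1,0],[q,0,c]])
rodf=lambda v,p: Rz(v[2])@M@np.array(p,float)+[v[0],v[1],v[3]*100]
rr=fit(rodf,[440,340,-.16,2.1],[(t,(0,0,37),(176.9,335.3)),(t,(12,0,-55),(177.2,304)),(s,(0,0,-242),(261.8,328.6)),(s,(12,11,37),(351.3,255.4)),(s,(-12,11,37),(358.7,267.1)),(t,(26,0,-240),(175,257))])
fit(rig,r,[(s,(75,39,0),(264.8,351.3)),(s,(-75,39,0),(336.7,364.7)), (t,(-75,-39,6),(211,317)),(t,(75,-39,6),(195.3,265.6))])
for nm,v in(('a',None),):
  im={n:optics.get_image(n) for n in(s,t)}
def lines(n,segs,col):
  S=4 if n==s else 4
  for a,b2 in segs:
    p=proj(n,[a,b2]); p=(p-off[n])*S; cv2.line(o[n],tuple(int(i) for i in p[0]),tuple(int(i) for i in p[1]),col,1)
off={s:np.array([255,240]),t:np.array([155,235])}
o={s:crop(im[s],255,240,115,132,4),t:crop(im[t],155,235,80,115,4)}
def boxseg(f,lo,hi):
  from itertools import product
  C=list(product(*zip(lo,hi)));return[(f(a),f(b)) for a in C for b in C if sum(i!=j for i,j in zip(a,b))==1 and a<b]
for n in(s,t):
  lines(n,boxseg(lambda p:rodf(rr,p),(-12,-11,-55),(12,11,37)),(255,0,255))
  lines(n,boxseg(lambda p:rodf(rr,p),(-4,-4,-242),(4,4,-55)),(255,0,0))
  lines(n,boxseg(lambda p:rig((rr[0]+80*np.cos(rr[2]),rr[1]+80*np.sin(rr[2]),rr[2]),p),(-75,-39,0),(75,39,10)),(0,255,0))
cv2.imwrite('pics/ov1.png',hcat(o[s],o[t]))
E
python3 fit2.py | sed -n '/----/,$p'
```

```text
----
[ 4.44594e+02  3.38374e+02 -1.47000e-01  2.12100e+00]
   top (0, 0, 37) [ 0.6 -0.5]
   top (12, 0, -55) [-1.5 -1.1]
   side (0, 0, -242) [ 0.1 -0.9]
   side (12, 11, 37) [0.4 3.2]
   side (-12, 11, 37) [ 3.  -0.1]
   top (26, 0, -240) [-0.5 -0.7]
[ 5.10069e+02  3.28214e+02 -1.61000e-01]
   side (75, 39, 0) [-0.7  0.3]
   side (-75, 39, 0) [0.7 1. ]
   top (-75, -39, 6) [0.8 0.2]
   top (75, -39, 6) [ 0.5 -1.4]
```

View pics/ov1.png

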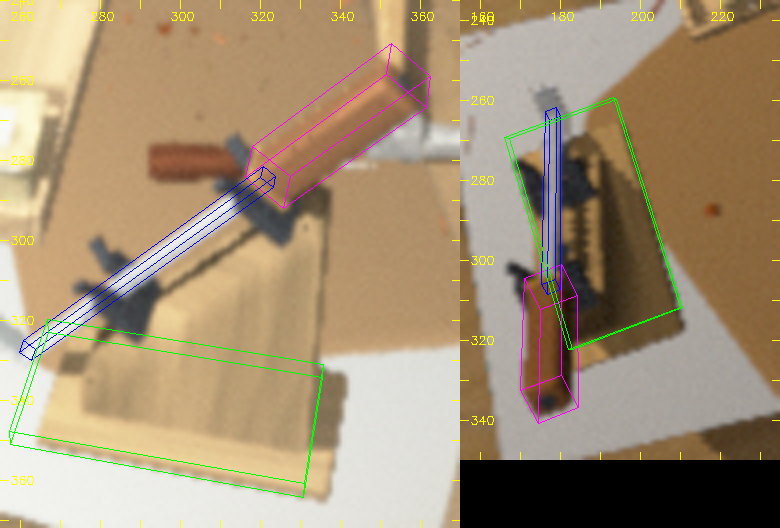

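```bash
cat > fit3.py <<'E'
from fit import *
print('----')
rp=lambda *a: rodp(*a)
base=[(s,(75,39,0),(264.8,351.3)),(s,(-75,39,0),(336.7,364.7)), (t,(-75,-39,6),(211,317)),(t,(75,-39,6),(195.3,265.6))]
rod=[(t,rp(0,0,37),(176.9,335.3)),(t,rp(12,0,-55),(177.2,304)),(s,rp(0,0,-242),(261.8,328.6)),(s,rp(12,-11,37),(351.3,255.4)),(s,rp(-12,11,37),(358.7,267.1)),(s,rp(-12,11,-55),(327,289.8)),(t,rp(26,0,-240),(175,257))]
fit(rig,r,rod)
r=fit(rig,r,rod+base)
im={n:optics.get_image(n) for n in(s,t)}
S=4.
def lines(n,segs,col):
  for a,b2 in segs:
    p=(proj(n,[a,b2])+.5-off[n])*S; cv2.line(o[n],tuple(int(i) for i in p[0]),tuple(int(i) for i in p[1]),col,1)
off={s:np.array([255,240]),t:np.array([155,235])}
o={s:crop(im[s],255,240,115,132,4),t:crop(im[t],155,235,80,115,4)}
def boxseg(f,lo,hi):
  from itertools import product
  C=list(product(*zip(lo,hi)));return[(f(a),f(b)) for a in C for b in C if sum(i!=j for i,j in zip(a,b))==1 and a<b]
for n in(s,t):
  lines(n,boxseg(lambda p:rig(r,rp(*p)),(-12,-11,-55),(12,11,37)),(255,0,255))
  lines(n,boxseg(lambda p:rig(r,rp(*p)),(-4,-4,-242),(4,4,-55)),(255,0,0))
  lines(n,boxseg(lambda p:rig(r,p),(-75,-39,0),(75,39,10)),(0,255,0))
cv2.imwrite('pics/ov2.png',hcat(o[s],o[t]))
np.savez('fit.npz',b=b,r=r,k=k)
E
python3 fit3.py | sed -n '/----/,$p' | sed 's/np.float64//g'
```

```text
----
[ 5.23666e+02  3.26684e+02 -1.51000e-01]
   top ((-103.78314155840195), 0, (238.34364439540218)) [ 0.6 -0.4]
   top ((-35.45414814981261), 0, (175.58100694469468)) [-1.3 -1. ]
   side ((75.55460154414249), 0, (24.617244765207317)) [ 0.2 -0.3]
   side ((-94.59060824097422), -11, (246.05709571164064)) [ 1.5 -3.4]
   side ((-112.97567487582968), 11, (230.63019307916372)) [2.8 1. ]
   side ((-53.83921478466807), 11, (160.15410431221775)) [-1.1  3.2]
   top ((94.18618184586285), 0, (42.861811503295314)) [-0.1 -0.7]
[ 5.21378e+02  3.26642e+02 -1.51000e-01]
   top ((-103.78314155840195), 0, (238.34364439540218)) [1.1 0.6]
   top ((-35.45414814981261), 0, (175.58100694469468)) [-0.8 -0.1]
   side ((75.55460154414249), 0, (24.617244765207317)) [ 1.3 -0.3]
   side ((-94.59060824097422), -11, (246.05709571164064)) [ 2.8 -3.4]
   side ((-112.97567487582968), 11, (230.63019307916372)) [4.2 1. ]
   side ((-53.83921478466807), 11, (160.15410431221775)) [0.1 3.3]
   top ((94.18618184586285), 0, (42.861811503295314)) [0.3 0.1]
   side (75, 39, 0) [-6.1 -0.3]
   side (-75, 39, 0) [-4.8 -0.3]
   top (-75, -39, 6) [-0.3 -4.2]
   top (75, -39, 6) [-1.1 -5.3]
```

View pics/ov2.png

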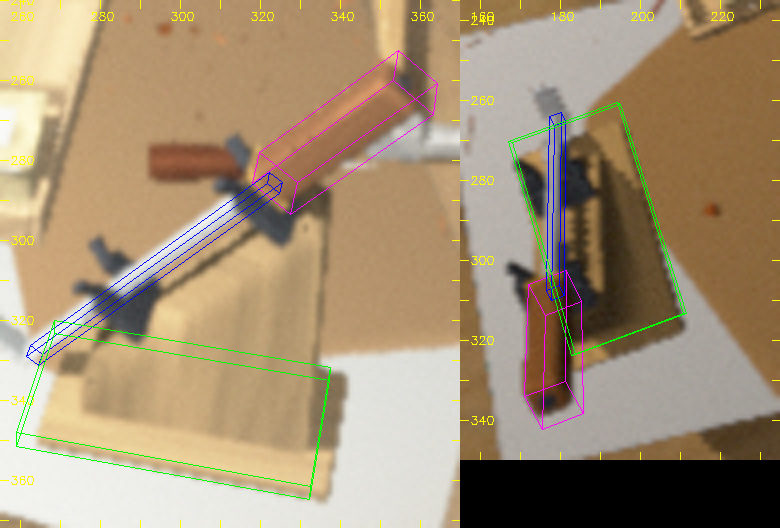

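The side overlay agrees with the rod to a few mm. The rest base is off by about 1 cm, but I'll return the rod to the pose I measure at the grasp. Next, a planning helper, then the first move.

```bash
cat > p.py <<'E'
from h import *
import sys,json
def rodR(yaw,tilt=40,roll=0):   # rod frame: tilt from vertical, prong dir yaw
    return (R.from_euler('z',yaw)*R.from_euler('y',-tilt,degrees=True)*R.from_euler('z',roll)).as_matrix()
FLIP=np.diag([1,-1,-1.])        # tool = rod @ FLIP (x same, y,z reversed)
def cur():
    o=get_obs(); open('log.txt','a').write(json.dumps([list(map(float,o['qpos'])),list(map(float,o['ee_pos'])),list(map(float,o['orientation']))])+'\n')
    return o,np.array(o['ee_pos']),R.from_rotvec(o['orientation']).as_matrix()
def plan(pos,Rt,seq=None):
    o,p,Rc=cur()
    t=Rc.T@(np.array(pos)-p); w=R.from_matrix(Rc.T@Rt).as_rotvec()
    print('t',round(o['t'],2),'ee',np.round(p,1),'F',np.round(o['ft_force'],1),'w',round(o['width'],1),'| T',np.round(t,1),'W',np.round(w,3),'dist',round(np.linalg.norm(t)),'deg',round(np.degrees(np.linalg.norm(w)),1))
def tcp_from_rod(o,Rr,g=19): return np.array(o)-Rr[:,2]*g   # tcp 19 beyond the grip point along -rod z
E
python3 - <<'E'
from p import *
o,p,Rc=cur(); print(Rc.round(3))
f=np.load('fit.npz');r=f['r']
q=o['qpos'];e=R.from_euler
print((e('z',q[0])*e('y',q[1]+q[2])*e('z',q[3])*e('y',q[4])*e('z',q[5])).as_matrix().round(3))
plan([450,-250,480],Rc);
E
```

```text
[[ 0.965  0.264 -0.   ]
 [ 0.264 -0.965  0.   ]
 [-0.    -0.    -1.   ]]
[[-0.264  0.965 -0.   ]
 [ 0.965  0.264  0.   ]
 [ 0.    -0.    -1.   ]]
t 0.4 ee [ 164.8 -602.8  222.6] F [-0.6  0.5 -1.1] w 88.3 | T [ 368.1 -265.2 -257.4] W [0. 0. 0.] dist 522 deg 0.0
```

```bash
sed -i 's/^FLIP=.*/FLIP=np.diag([-1,1,-1.])/' p.py
python3 -m jog '{"delta_rot":[[0,0,0],[0,0,0],[0,0,0],[0,0,0],[0,0,0]],"translation":[[370,-265,-260],[370,-265,-260],[370,-265,-260],[370,-265,-260],[370,-265,-260]],"hand":[1,1,1,1,1]}'
python3 -m jog '{"delta_rot":[[0,0,0],[0,0,0],[0,0,0],[0,0,0],[0,0,0]],"translation":[[200,-120,-120],[200,-120,-120],[200,-120,-120],[200,-120,-120],[200,-120,-120]],"hand":[1,1,1,1,1]}'
python3 - <<'E'
from p import *
f=np.load('fit.npz');r=f['r']
Rr=rodR(r[2]); c,s=np.cos(r[2]),np.sin(r[2])
seat=np.array([r[0]-80*c,r[1]-80*s,210]); print(seat)
pre=tcp_from_rod(seat,Rr)+Rr[:,2]*110
print('pre',pre)
plan(pre,Rr@FLIP)
E
```

```text
t: 0.9
ee_pos: [302.4, -432.9, 347.8]
orientation: [3.114, 0.417, 0.0]
ft_force: [0.6, -1.1, -0.1]
width: 87.8
t: 1.4
ee_pos: [456.3, -272.2, 462.3]
orientation: [3.113, 0.418, 0.001]
ft_force: [0.5, 0.1, 0.2]
width: 87.8
[442.28649303 338.66485573 210.        ]
pre [384.45717385 347.4557353  279.71004432]
t 1.4 ee [ 456.3 -272.2  462.3] F [0.5 0.1 0.2] w 87.8 | T [  94.  -616.8  182.3] W [-0.937 -0.198 -2.577] dist 650 deg 157.5
```

```bash
cat >> p.py <<'E'
def seq(pos,Rt,n,kin=False):
    """n calls of equal share: straight line, constant axis"""
    o,p,Rc=cur(); w=R.from_matrix(Rc.T@Rt).as_rotvec(); d=(np.array(pos)-p)/n
    print('t',round(o['t'],2),'ee',np.round(p,1),'F',np.round(o['ft_force'],1),'w',round(o['width'],1),'q',np.round(o['qpos'],2),'per-call mm',round(np.linalg.norm(d)),'deg',round(np.degrees(np.linalg.norm(w))/n,1))
    print('  W/call',np.round(w/n,3).tolist())
    for k in range(n):
        Rk=Rc@R.from_rotvec(w*k/n).as_matrix(); print('  T',np.round(Rk.T@d,1).tolist())
E
python3 - <<'E'
from p import *
f=np.load('fit.npz');r=f['r']
Rr=rodR(r[2]); c,s=np.cos(r[2]),np.sin(r[2])
seat=np.array([r[0]-80*c,r[1]-80*s,210])
seq(tcp_from_rod(seat,Rr)+Rr[:,2]*150,Rr@FLIP,4)
E
```

```text
t 1.4 ee [ 456.3 -272.2  462.3] F [0.5 0.1 0.2] w 87.8 q [-0.56  0.09  1.53 -0.    1.52  0.74] per-call mm 162 deg 39.4
  W/call [-0.234, -0.05, -0.644]
  T [17.6, -156.8, 37.9]
  T [110.9, -118.4, 1.0]
  T [158.6, -25.3, -23.5]
  T [138.9, 80.3, -24.4]
```

```bash
python3 -m jog '{"delta_rot":[[-0.234,-0.05,-0.644],[-0.234,-0.05,-0.644],[-0.234,-0.05,-0.644],[-0.234,-0.05,-0.644],[-0.234,-0.05,-0.644]],"translation":[[18,-157,38],[18,-157,38],[18,-157,38],[18,-157,38],[18,-157,38]],"hand":[1,1,1,1,1]}' | tail -4 | head -1
python3 -m jog '{"delta_rot":[[-0.234,-0.05,-0.644],[-0.234,-0.05,-0.644],[-0.234,-0.05,-0.644],[-0.234,-0.05,-0.644],[-0.234,-0.05,-0.644]],"translation":[[111,-118,1],[111,-118,1],[111,-118,1],[111,-118,1],[111,-118,1]],"hand":[1,1,1,1,1]}' | head -2
python3 - <<'E'
from p import *
f=np.load('fit.npz');r=f['r']
Rr=rodR(r[2]); c,s=np.cos(r[2]),np.sin(r[2])
seat=np.array([r[0]-80*c,r[1]-80*s,210])
seq(tcp_from_rod(seat,Rr)+Rr[:,2]*130,Rr@FLIP,2)
E
```

```text
ee_pos: [430.5, -115.3, 422.6]
t: 2.4
ee_pos: [406.6, 40.3, 384.5]
t 2.4 ee [406.6  40.3 384.5] F [ 0.4  0.3 -0.2] w 87.8 q [ 0.38 -0.18  2.01 -0.46  1.19  0.51] per-call mm 162 deg 39.1
  W/call [-0.233, -0.051, -0.64]
  T [160.0, -19.1, -14.8]
  T [137.8, 83.6, -14.9]
```

```bash
python3 -m jog '{"delta_rot":[[-0.233,-0.051,-0.64],[-0.233,-0.051,-0.64],[-0.233,-0.051,-0.64],[-0.233,-0.051,-0.64],[-0.233,-0.051,-0.64]],"translation":[[160,-19,-30],[160,-19,-30],[160,-19,-30],[160,-19,-30],[160,-19,-30]],"hand":[1,1,1,1,1]}' | head -2
python3 - <<'E'
from p import *
f=np.load('fit.npz');r=f['r']
Rr=rodR(r[2]); c,s=np.cos(r[2]),np.sin(r[2])
seat=np.array([r[0]-80*c,r[1]-80*s,210])
seq(tcp_from_rod(seat,Rr)+Rr[:,2]*110,Rr@FLIP,1)
E
```

```text
t: 2.9
ee_pos: [386.6, 200.0, 353.7]
t 2.9 ee [386.6 200.  353.7] F [-0.4 -0.  -0.7] w 88.0 q [ 0.86 -0.08  2.06 -0.67  1.12  0.44] per-call mm 165 deg 39.1
  W/call [-0.235, -0.05, -0.64]
  T [140.9, 83.7, 18.5]
```

```bash
python3 -m jog '{"delta_rot":[[-0.235,-0.05,-0.64],[-0.235,-0.05,-0.64],[-0.235,-0.05,-0.64],[-0.235,-0.05,-0.64],[-0.235,-0.05,-0.64]],"translation":[[141,84,18],[141,84,18],[141,84,18],[141,84,18],[141,84,18]],"hand":[1,1,1,1,1]}' | head -2
python3 - <<'E'
from p import *
f=np.load('fit.npz');r=f['r']
Rr=rodR(r[2]); c,s=np.cos(r[2]),np.sin(r[2])
seat=np.array([r[0]-80*c,r[1]-80*s,210])
seq(tcp_from_rod(seat,Rr),Rr@FLIP,1)
S=optics.get_image("side");T=optics.get_image("top")
cv2.imwrite('pics/pre.png',hcat(crop(S,250,215,130,130,3.4),crop(T,150,240,90,120,3.8)))
E
```

```text
t: 3.4
ee_pos: [385.8, 347.5, 279.6]
t 3.4 ee [385.8 347.5 279.6] F [-0.2 -0.4  0.3] w 88.0 q [ 1.08  0.14  2.07 -0.9   0.89  0.23] per-call mm 109 deg 0.1
  W/call [-0.002, -0.0, 0.0]
  T [0.9, -0.0, 109.1]
```

View pics/pre.png

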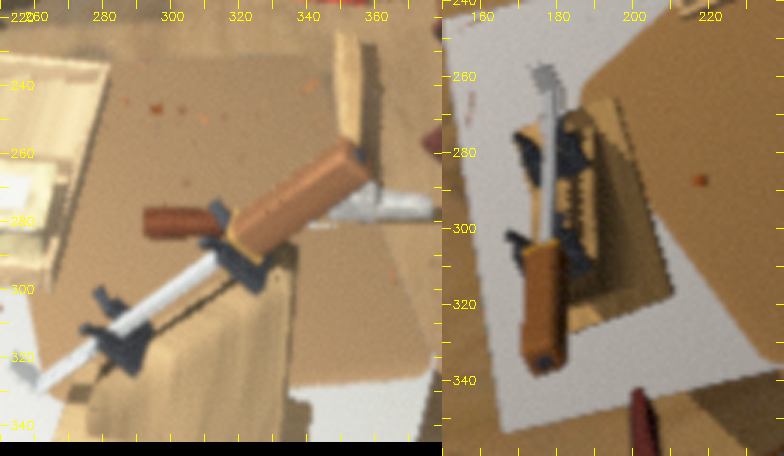

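The pre-pose is set behind the handle. In the side view the handle runs (318,281)–(357,262); in the top view (178,304)–(176,338). I'll refine the rod with a mask fit, with no further viewing.

```bash
cat > hfit.py <<'E'
from p import *
from scipy.optimize import minimize
from scipy.ndimage import label
im={n:optics.get_image(n) for n in("side","top")}
seed={"side":(338,271),"top":(176,320)}
mask={}
for n in im:
    lab=cv2.cvtColor(im[n],cv2.COLOR_RGB2LAB).astype(float); x,y=seed[n]
    hsv=cv2.cvtColor(im[n],cv2.COLOR_RGB2HSV)
    m=(np.abs(hsv[...,0].astype(int)-int(hsv[y,x,0]))<7)&(hsv[...,1]>110)
    m=cv2.morphologyEx(m.astype(np.uint8),cv2.MORPH_OPEN,np.ones((3,3)))
    l,_=label(m); m=(l==l[y,x]).astype(np.uint8); mask[n]=cv2.morphologyEx(m,cv2.MORPH_CLOSE,np.ones((5,5)))
    v=np.argwhere(mask[n]); print(n,hsv[y,x],len(v),v.min(0),v.max(0))
C=np.array([(a,b,c) for a in(-12,12) for b in(-11,11) for c in(-55,37)],float)
def cost(v):
    P=C@rodR(v[3]/100).T+v[:3]; t=0
    for n in im:
        q=cv2.convexHull((proj(n,P)*16).astype(np.int32)); m=np.zeros(im[n].shape[:2],np.uint8); 
        big=np.zeros((m.shape[0]*4,m.shape[1]*4),np.uint8)
        cv2.fillConvexPoly(big,(q/4).astype(np.int32)+2,1)
        M=np.kron(mask[n],np.ones((4,4),np.uint8)); t+=1-(big&M).sum()/(big|M).sum()
    return t
best=min((minimize(cost,[440,339,209,y],method='Nelder-Mead',options=dict(initial_simplex=np.array([[440,339,209,y]]*5)+np.vstack([np.zeros(4),np.diag([8,8,8,6])]))) for y in(-15,-5)),key=lambda r:r.fun)
print(best.x.round(1),best.fun)
v=best.x; np.save('rod.npy',v)
E
python3 hfit.py
python3 - <<'E'
from p import *
o,p,Rc=cur()
for s in(-1,1): print([proj(n,[p+Rc[:,1]*s*50])[0].round(1).tolist() for n in('side','top')])
E
```

```text
side [ 13 131 168] 654 [255 317] [291 358]
top [ 13 176 123] 93862 [0 0] [419 559]
[442.7 252.2 134.3 -11.2] 1.0965710845757828
[[381.6, 225.8], [202.6, 344.8]]
[[378.3, 260.3], [152.8, 363.1]]
```

```bash
python3 - <<'E'
s=open('hfit.py').read()
s=s.replace("m=cv2.morphologyEx(m.astype","roi=np.zeros(m.shape,bool); roi[(slice(245,300),slice(305,370)) if n=='side' else (slice(296,345),slice(165,190))]=1; m&=roi&((hsv[...,1]>140) if n=='top' else True)\n    m=cv2.morphologyEx(m.astype")
open('hfit.py','w').write(s)
E
python3 hfit.py
python3 - <<'E'
import re
s=open('hfit.py').read().split("C=np.array")[0]
exec(s)
for n in mask:
    v=np.argwhere(mask[n]);a,b=v.min(0),v.max(0)
    for r in mask[n][a[0]:b[0]+1,a[1]:b[1]+1][::2]: print(''.join('.#'[i] for i in r))
E
```

```text
side [ 14 130 165] 656 [255 317] [291 358]
top [ 13 169 125] 318 [304 171] [334 182]
[450.1 340.2 208.  -13.2] 0.5852260987411215
side [ 13 126 168] 657 [255 317] [291 358]
top [ 13 172 123] 325 [304 171] [335 183]
................................####......
..............................#######.....
...........................##########.....
.........................############.....
......................#################...
...................#######################
.................########################.
..............#########################...
...........########################.......
........#########################.........
......########################............
.###########################..............
.#######################..................
######################....................
####################......................
##################........................
..##############..........................
....#######...............................
.......###................................
..########...
##########...
##########...
.#########...
.##########..
.###########.
.###########.
.############
.############
.###########.
.###########.
.###########.
###########..
###########..
###########..
........###..
```

```bash
cat >> hfit.py <<'E'
def info(v,tilt=40,pr=1):
    P=C@rodR(v[3]/100,tilt).T+v[:3]; out=[]
    for n in im:
        big=np.zeros((1680,2240),np.uint8); cv2.fillConvexPoly(big,cv2.convexHull((proj(n,P)*4+2).astype(np.int32)),1)
        M=np.kron(mask[n],np.ones((4,4),np.uint8))
        a=np.argwhere(big);b=np.argwhere(M)
        pa=lambda a:(a.mean(0)[::-1]/4,len(a)/16,np.degrees(.5*np.arctan2(2*np.cov(a.T)[0,1],np.cov(a.T)[1,1]-np.cov(a.T)[0,0])))
        A,B=pa(a),pa(b); out.append((n,A[0].round(1),B[0].round(1),A[1],B[1],round(A[2],1),round(B[2],1),round((big&M).sum()/(big|M).sum(),2)))
    return out
for v in([442,339,210,-15],[438,340,210,-15],best.x): print(v,*info(v),sep='\n  ')
E
python3 hfit.py
```

```text
side [ 13 126 168] 656 [255 317] [291 358]
top [ 13 177 124] 322 [304 171] [335 182]
[450.6 338.5 206.8 -13.6] 0.5688162504491556
[442, 339, 210, -15]
  ('side', array([341.6, 273.1]), array([337.1, 273.8]), 866.8125, 656.0, np.float64(-35.8), np.float64(-37.1), np.float64(0.68))
  ('top', array([178.4, 322.8]), array([177.1, 319.5]), 494.75, 322.0, np.float64(89.8), np.float64(-88.6), np.float64(0.64))
[438, 340, 210, -15]
  ('side', array([343.7, 273.6]), array([337.1, 273.8]), 866.25, 656.0, np.float64(-35.6), np.float64(-37.1), np.float64(0.53))
  ('top', array([178.7, 324.7]), array([177.1, 319.5]), 502.8125, 322.0, np.float64(89.7), np.float64(-88.6), np.float64(0.57))
[450.63247147 338.51273711 206.79121524 -13.64813474]
  ('side', array([336.6, 274.1]), array([337.1, 273.8]), 852.625, 656.0, np.float64(-36.3), np.float64(-37.1), np.float64(0.77))
  ('top', array([177.3, 318.9]), array([177.1, 319.5]), 483.5625, 322.0, np.float64(89.3), np.float64(-88.6), np.float64(0.66))
```

Run:
```python
from p import *
Rr=rodR(-.155); seat=np.array([445,339,209.])
seq(tcp_from_rod(seat,Rr),Rr@FLIP,1)
```

```text
t 3.9 ee [386.8 345.8 281.7] F [ 0.2  0.2 -0. ] w 87.8 q [ 1.08  0.14  2.07 -0.89  0.89  0.24] per-call mm 112 deg 0.4
  W/call [-0.0, 0.001, -0.007]
  T [2.0, 2.3, 112.3]
```

```bash
python3 -m jog '{"delta_rot":[[0,0,-0.007],[0,0,-0.007],[0,0,-0.007],[0,0,-0.007]],"translation":[[1,2,40],[2,2,75],[2,2,112],[2,2,112]],"hand":[1,1,1,1]}'
python3 -m jog '{"delta_rot":[[0,0,0],[0,0,0],[0,0,0]],"translation":[[0,0,0],[0,0,0],[0,0,0]],"hand":[-0.25,-0.25,-0.25]}'
python3 -m jog '{"delta_rot":[[0,0,0],[0,0,0]],"translation":[[0,0,0],[0,0,0]],"hand":[-0.4,-0.4]}'
python3 -m jog '{"delta_rot":[[0,0,0]],"translation":[[0,0,0]],"hand":[-0.47]}'
python3 - <<'E'
from p import *
Rr=rodR(-.155); seat=np.array([445,339,209.])
seq(tcp_from_rod(seat,Rr),Rr@FLIP,1)
o=get_obs();print(R.from_rotvec(o['orientation']).as_matrix().T@o['ft_force'])
S=optics.get_image("side");T=optics.get_image("top")
cv2.imwrite('pics/grip.png',hcat(crop(S,290,190,100,115,4.2),crop(T,150,270,90,115,4.)))
E
```

```text
t: 4.3
ee_pos: [457.2, 334.9, 191.1]
orientation: [0.189, 2.44, -0.077]
ft_force: [0.3, -0.1, 0.6]
width: 87.7
t: 4.6
ee_pos: [456.3, 337.7, 195.8]
orientation: [0.187, 2.436, -0.067]
ft_force: [-0.1, -0.4, -0.1]
width: 67.4
t: 4.8
ee_pos: [456.3, 337.4, 195.2]
orientation: [0.187, 2.436, -0.068]
ft_force: [-0.3, 0.1, -0.1]
width: 51.0
t: 4.9
ee_pos: [456.4, 337.2, 194.8]
orientation: [0.187, 2.437, -0.069]
ft_force: [0.2, 0.5, 0.2]
width: 43.6
t 4.9 ee [456.4 337.2 194.8] F [0.2 0.5 0.2] w 43.6 q [ 0.93  0.33  2.08 -1.1   0.69  0.39] per-call mm 1 deg 0.1
  W/call [0.0, 0.001, 0.002]
  T [-0.3, 0.1, 0.7]
[-0.21307279  0.50613691 -0.07221011]
```

```bash
for i in 1 2; do python3 -m jog '{"delta_rot":[[0,0,0]],"translation":[[0,0,0]],"hand":[-0.47]}' | tail -2; done
python3 -m jog '{"delta_rot":[[0,0,0]],"translation":[[0,0,0]],"hand":[-0.6]}' | tail -2
python3 -m jog '{"delta_rot":[[0,0,0]],"translation":[[0,0,0]],"hand":[-0.6]}' | tail -2
python3 - <<'E'
from p import *
import json
o,p,Rc=cur();print(o['width'],Rc.T@o['ft_force'])
D=[json.loads(l) for l in open('log.txt')]
Q=np.array([d[0] for d in D]);P=np.array([d[1] for d in D]);e=R.from_euler
def fk(q,L):
    a,h,l1,l2,l3,c=L; r1=e('z',q[0]);r2=r1*e('y',q[1]);r3=r2*e('y',q[2]);r=r3*e('z',q[3])*e('y',q[4])*e('z',q[5]+np.pi/2)
    p=r1.apply([a,0,h])+r2.apply([0,0,l1])+r3.apply([c,0,l2])+r.apply([0,0,l3]);return p,r
s=least_squares(lambda L:np.concatenate([fk(q,L)[0]-p for q,p in zip(Q,P)]),[0,360,400,400,250,0]);print(s.x.round(1),np.abs(s.fun).max().round(2),len(P))
print(np.degrees([(fk(q,s.x)[1].inv()*R.from_rotvec(d[2])).magnitude() for q,d in zip(Q,D)]).round(2))
np.save('L.npy',s.x)
E
```

```text
ft_force: [-0.1, -0.6, 0.5]
width: 27.6
ft_force: [-0.6, 1.7, 1.3]
width: 23.9
ft_force: [1.0, 0.9, -0.5]
width: 21.7
ft_force: [0.6, 1.1, -0.3]
width: 21.9
21.87502180655286 [-0.15421848  1.18525555  0.52835967]
[  9.5 290.6 558.3 475.2 289.4  72.2] 11.21 11
[0. 0. 0. 0. 0. 0. 0. 0. 0. 0. 0.]
```

View pics/grip.png

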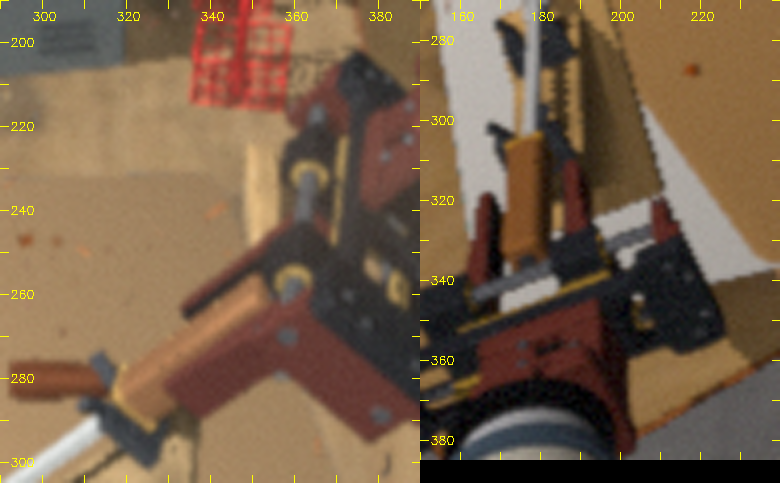

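```bash
cat > kin.py <<'E'
from p import *
e=R.from_euler
def fk(q,L):
    a,h,l1,l2,l3,c,b,d,y=L; r1=e('z',q[0]);r2=r1*e('y',q[1]);r3=r2*e('y',q[2]);r4=r3*e('z',q[3]);r5=r4*e('y',q[4]);r=r5*e('z',q[5]+np.pi/2)
    p=r1.apply([a,y,h])+r2.apply([b,0,l1])+r3.apply([c,0,l2])+r5.apply([d,0,l3]);return p,r
if __name__=='__main__':
    D=[json.loads(l) for l in open('log.txt')]
    Q=np.array([d[0] for d in D]);P=np.array([d[1] for d in D])
    f=lambda L:np.concatenate([np.concatenate([fk(q,L)[0]-p for q,p in zip(Q,P)]),.01*np.array(L)[[0,6,7,8]]])
    s=least_squares(f,[0,300,450,450,250,0,0,0,0]);print(s.x.round(1));print(s.fun[:-4].reshape(-1,3).round(1));np.save('L.npy',s.x)
E
python3 kin.py
```

```text
[  0.  312.4 563.1 484.9 309.6  77.5   0.    0.   11.9]
[[-0. -0.  0.]
 [-0. -0.  0.]
 [-0. -0. -0.]
 [-0. -0. -0.]
 [ 0. -0.  0.]
 [-0.  0.  0.]
 [-0.  0. -0.]
 [-0.  0. -0.]
 [-0.  0. -0.]
 [ 0. -0. -0.]
 [ 0. -0. -0.]]
```

```bash
cat >> kin.py <<'E'
LO=np.array([-3,-.9,.09,-1.31,.11,-2.54]);HI=np.array([3,2.11,2.58,4.45,2.69,2.54])
def ik(p,Rt,q0):
    L=np.load('L.npy')
    def f(q):
        a,r=fk(q,L);return np.concatenate([(a-p)/100,(r.inv()*R.from_matrix(Rt)).as_rotvec()])
    s=least_squares(f,np.clip(q0,LO+1e-3,HI-1e-3),bounds=(LO-.6,HI+.6));return s.x,np.abs(s.fun).max()
# grip: rod frame relative to tool. G = tool->rod offset; default rod origin 19 behind tcp
def tcp_for_notch(notch,yaw,tilt=40,roll=0,grip=(0,0,19),Rr=None):
    Rr=rodR(yaw,tilt,roll) if Rr is None else Rr; o=np.array(notch)-Rr@np.array([4.5,0,-235.5]); return o-Rr@np.array(grip),Rr@FLIP
E
python3 - <<'E'
from kin import *
f=np.load('fit.npz');b=f['b'];k=f['k']
bx=lambda x,y,z:np.array([b[0]+np.cos(b[2])*x-np.sin(b[2])*y,b[1]+np.sin(b[2])*x+np.cos(b[2])*y,z])
q0=get_obs()['qpos']
for dy in(0,.1,.2,.3):
  for x,z in((-90,140),(-40,85),(41,85),(41,127),(-30,127),(-30,190),(-150,190)):
    p,Rt=tcp_for_notch(bx(x,-41,z),b[2]+dy); q=q0+[-1.2,0,0,0,0,0]; q,er=ik(p,Rt,q); print(dy,x,z,p.round(),q.round(2),round(er,3),'BAD' if (q<LO).any() or (q>HI).any() else '')
pk=np.array([k[0]+np.sin(k[2])*58,k[1]-np.cos(k[2])*58,6])
for yaw in(-1.5,-1,-.5,0,.4):
    for z in(91,180):
        p,Rt=tcp_for_notch(pk+[0,0,z],yaw); q,er=ik(p,Rt,q0+[-.6,0,0,0,0,0]);print('tray',yaw,z,q.round(2),round(er,3),'BAD' if (q<LO).any() or (q>HI).any() else '')
E
```

```text
0 -90 140 [490. -67. 303.] [ 0.25  0.17  1.97 -0.78  1.16  0.4 ] 0.0 
0 -40 85 [ 502. -116.  248.] [ 0.14  0.26  2.02 -0.86  1.    0.45] 0.0 
0 41 85 [ 520. -195.  248.] [-0.03  0.27  1.99 -0.91  0.91  0.34] 0.0 
0 41 127 [ 520. -195.  290.] [-0.03  0.21  1.96 -0.85  0.97  0.24] 0.0 
0 -30 127 [ 504. -126.  290.] [ 0.12  0.19  1.98 -0.82  1.06  0.34] 0.0 
0 -30 190 [ 504. -126.  353.] [ 0.12  0.11  1.91 -0.77  1.16  0.23] 0.0 
0 -150 190 [477.  -9. 353.] [ 0.38  0.12  1.9  -0.72  1.32  0.41] 0.0 
0.1 -90 140 [477. -71. 303.] [ 0.25  0.12  2.04 -0.81  1.09  0.35] 0.0 
0.1 -40 85 [ 488. -120.  248.] [ 0.13  0.21  2.09 -0.91  0.93  0.4 ] 0.0 
0.1 41 85 [ 507. -199.  248.] [-0.05  0.23  2.06 -0.95  0.82  0.28] 0.0 
0.1 41 127 [ 507. -199.  290.] [-0.05  0.16  2.02 -0.88  0.88  0.17] 0.0 
0.1 -30 127 [ 490. -130.  290.] [ 0.11  0.14  2.05 -0.86  0.98  0.28] 0.0 
0.1 -30 190 [ 490. -130.  353.] [ 0.11  0.05  1.98 -0.79  1.09  0.15] 0.0 
0.1 -150 190 [463. -13. 353.] [ 0.39  0.06  1.97 -0.74  1.26  0.35] 0.0 
0.2 -90 140 [463. -77. 303.] [ 0.24  0.06  2.1  -0.84  1.01  0.28] 0.0 
0.2 -40 85
[... 812 characters left out ...]
0 [ 464. -142.  353.] [ 0.05 -0.06  2.09 -0.8   0.92 -0.04] 0.0 
0.3 -150 190 [437. -25. 353.] [ 0.38 -0.06  2.09 -0.78  1.13  0.2 ] 0.0 
tray -1.5 91 [ 0.52  0.6   1.41 -0.62  1.49  0.62] 0.0 
tray -1.5 180 [ 0.52  0.53  1.34 -0.62  1.62  0.53] 0.0 
tray -1 91 [ 0.58  0.37  1.8  -0.79  1.12  0.42] 0.0 
tray -1 180 [ 0.58  0.27  1.72 -0.74  1.26  0.29] 0.0 
tray -0.5 91 [ 0.48  0.14  2.14 -0.99  0.69  0.14] 0.0 
tray -0.5 180 [ 0.48  0.    2.04 -0.8   0.84 -0.12] 0.0 
tray 0 91 [ 0.05 -0.01  2.3  -0.23  0.16 -1.3 ] 0.0 
tray 0 180 [ 0.05 -0.17  2.19 -0.09  0.42 -1.45] 0.0 
tray 0.4 91 [-0.34  0.06  2.27 -1.91 -0.49 -0.2 ] 0.063 BAD
tray 0.4 180 [-0.34 -0.11  2.27 -1.91 -0.49 -0.12] 0.196 BAD
```

```bash
python3 -m jog '{"delta_rot":[[0,0,0],[0,0,0]],"translation":[[0,0,0],[0,0,0]],"hand":[-1,-1]}'
python3 -c "
from kin import *
o,p,Rc=cur();np.savez('grasp.npz',p=p,R=Rc,q=o['qpos']);print(p,Rc.round(4).tolist(),o['ft_force'])"
python3 -m jog '{"delta_rot":[[0,0,0],[0,0,0],[0,0,0],[0,0,0],[0,0,0]],"translation":[[-5,0,-2],[-15,0,-2],[-30,0,-2],[-50,0,-2],[-50,0,-2]],"hand":[-1,-1,-1,-1,-1]}'
python3 - <<'E'
from kin import *
o,p,Rc=cur(); print(o['width'],o['ft_force'].round(1),o['moment'].round(2))
Rr=Rc@FLIP.T; Rr=Rc@np.linalg.inv(FLIP)
og=p+Rr[:,2]*19
for nm,v in(('notch',(4.5,0,-235.5)),('corner',(0,0,-242)),('tip',(26,0,-240)),('hend',(0,0,37))):
    w=og+Rr@np.array(v);print(nm,w.round(1),proj('side',[w])[0].round(1),proj('top',[w])[0].round(1))
w=og+Rr@np.array([4.5,0,-235.5]);S=optics.get_image("side");T=optics.get_image("top")
a=proj('side',[w])[0].astype(int);c=proj('top',[w])[0].astype(int)
cv2.imwrite('pics/hook.png',hcat(crop(S,a[0]-30,a[1]-45,80,90,4.9),crop(T,c[0]-35,c[1]-35,70,100,5)))
E
```

```text
t: 5.6
ee_pos: [456.5, 336.8, 194.3]
orientation: [0.187, 2.437, -0.07]
ft_force: [1.4, 0.1, -0.6]
width: 22.2
[456.53668052 336.8258865  194.26962108] [[-0.7568, 0.1533, 0.6354], [0.1164, 0.9882, -0.0997], [-0.6432, -0.0015, -0.7657]] [ 1.40597989  0.13745962 -0.55938903]
t: 6.1
ee_pos: [494.8, 331.5, 230.0]
orientation: [0.19, 2.435, -0.068]
ft_force: [-0.2, 0.3, -0.3]
width: 21.8
21.84709506799666 [-0.2  0.3 -0.3] [0.09 0.34 0.01]
notch [636.2 309.6  67.4] [243.3 310.6] [170.3 248.2]
corner [636.9 309.5  59.5] [243.2 313.3] [171.  248.4]
tip [655.3 306.6  77.8] [234.  305.4] [167.2 240.8]
hend [459.1 337.1 272.8] [336.4 241.5] [167.4 317.5]
```

View pics/hook.png

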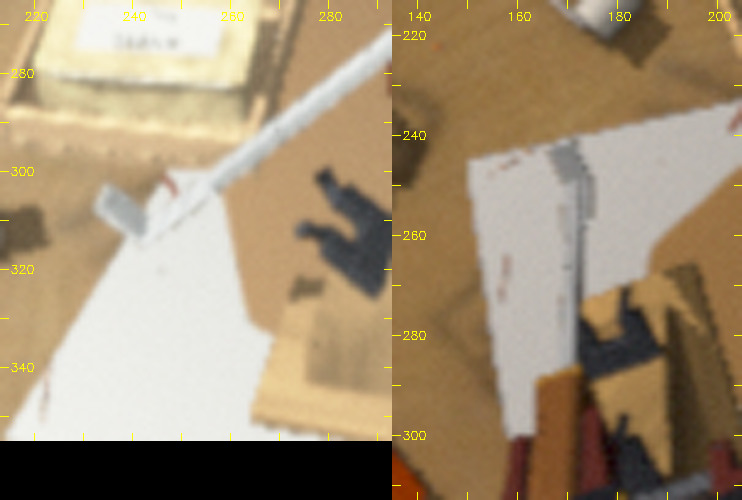

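The side view puts the hook corner at (243.2,313.6), against a predicted (243.2,313.3), so the grip frame is good. Next, lift and travel to the front of the box.

```bash
cat >> kin.py <<'E'
f=np.load('fit.npz');b=f['b'];kk=f['k']
bx=lambda x,y,z:np.array([b[0]+np.cos(b[2])*x-np.sin(b[2])*y,b[1]+np.sin(b[2])*x+np.cos(b[2])*y,z])
def gp(): 
    o,p,Rc=cur();Rr=Rc@FLIP; n=p+Rr@np.array([4.5,0,19-235.5]); d=n-[b[0],b[1],0]
    print('notch world',n.round(1),'box',np.round([np.cos(b[2])*d[0]+np.sin(b[2])*d[1],-np.sin(b[2])*d[0]+np.cos(b[2])*d[1],n[2]],1),'M',o['moment'].round(2));return n,Rr
E
python3 - <<'E'
from kin import *
o,p,Rc=cur(); seq(p+[-20,0,110],Rc,1)
E
```

```text
t 6.2 ee [492.9 330.8 227.9] F [ 0.2 -0.6 -1.3] w 21.9 q [ 0.86  0.3   2.02 -1.02  0.69  0.22] per-call mm 112 deg 0.0
  W/call [0.0, 0.0, 0.0]
  T [-55.6, -3.2, -96.9]
```

```bash
python3 -m jog '{"delta_rot":[[0,0,0],[0,0,0],[0,0,0],[0,0,0]],"translation":[[-18,-1,-32],[-37,-2,-65],[-56,-3,-97],[-56,-3,-97]],"hand":[-1,-1,-1,-1]}'
python3 - <<'E'
from kin import *
p,Rt=tcp_for_notch(bx(-160,-41,190),b[2]); seq(p,Rt,2)
E
```

```text
t: 6.6
ee_pos: [473.6, 333.1, 342.8]
orientation: [0.188, 2.433, -0.063]
ft_force: [0.8, -0.1, -2.1]
width: 21.9
t 6.6 ee [473.6 333.1 342.8] F [ 0.8 -0.1 -2.1] w 21.9 q [ 0.89  0.11  1.94 -0.81  0.87 -0.05] per-call mm 166 deg 34.0
  W/call [0.384, 0.0, 0.453]
  T [-23.3, -164.2, 12.1]
  T [-90.0, -121.8, 68.6]
```

```bash
python3 -m jog '{"delta_rot":[[0.077,0,0.09],[0.154,0,0.18],[0.23,0,0.27],[0.307,0,0.36],[0.384,0,0.453]],"translation":[[-5,-33,2],[-10,-66,5],[-14,-99,7],[-19,-132,10],[-23,-164,12]],"hand":[-1,-1,-1,-1,-1]}'
python3 -m jog '{"delta_rot":[[0.077,0,0.09],[0.154,0,0.18],[0.23,0,0.27],[0.307,0,0.36],[0.384,0,0.453]],"translation":[[-18,-24,14],[-36,-49,28],[-54,-73,41],[-72,-98,55],[-90,-122,69]],"hand":[-1,-1,-1,-1,-1]}'
python3 - <<'E'
from kin import *
gp(); p,Rt=tcp_for_notch(bx(-80,-41,125),b[2]); seq(p,Rt,1)
E
```

```text
t: 7.1
ee_pos: [472.1, 164.0, 342.5]
orientation: [0.905, 2.3, -0.339]
ft_force: [0.1, -0.0, -0.4]
width: 22.0
t: 7.6
ee_pos: [472.3, -2.2, 348.4]
orientation: [1.576, 1.983, -0.586]
ft_force: [1.2, 0.1, -0.6]
width: 21.8
notch world [ 503.3 -142.4  186.2] box [-156.7  -45.5  186.2] M [ 0.41 -0.06  0.03]
t 7.6 ee [472.3  -2.2 348.4] F [ 1.2  0.1 -0.6] w 21.8 q [ 0.4   0.13  1.91 -0.71  1.33  0.43] per-call mm 98 deg 0.6
  W/call [-0.009, 0.006, -0.0]
  T [-20.1, 3.4, 96.2]
```

```bash
python3 -m jog '{"delta_rot":[[-0.003,0.002,0],[-0.006,0.004,0],[-0.009,0.006,0],[-0.009,0.006,0]],"translation":[[-7,1,32],[-14,2,64],[-20,3,96],[-20,3,96]],"hand":[-1,-1,-1,-1]}'
python3 - <<'E'
from kin import *
gp(); p,Rt=tcp_for_notch(bx(-10,-41,86),b[2]); seq(p,Rt,1)
E
```

```text
t: 8.0
ee_pos: [491.1, -77.9, 285.8]
orientation: [1.573, 1.991, -0.577]
ft_force: [-0.2, 1.5, -0.6]
width: 22.0
notch world [ 523.1 -216.7  122.6] box [-79.8 -43.2 122.6] M [0.4  0.02 0.01]
t 8.0 ee [491.1 -77.9 285.8] F [-0.2  1.5 -0.6] w 22.0 q [ 0.23  0.19  1.99 -0.8   1.12  0.42] per-call mm 79 deg 0.3
  W/call [-0.003, -0.001, 0.004]
  T [-29.8, 1.7, 72.9]
```

```bash
python3 -m jog '{"delta_rot":[[0,0,0],[0,0,0],[0,0,0],[0,0,0]],"translation":[[-10,1,24],[-20,1,48],[-30,2,73],[-30,2,73]],"hand":[-1,-1,-1,-1]}'
python3 - <<'E'
from kin import *
n,Rr=gp(); p,Rt=tcp_for_notch(bx(41,-41,86),b[2]); seq(p,Rt,1)
S=optics.get_image("side");T=optics.get_image("top")
tip=n+Rr@np.array([21.5,0,-4.5])
for nm,w in(('notch',n),('tip',tip),('bail+',bx(41,-19,107)),('bail-',bx(41,-63,107))): print(nm,proj('side',[w])[0].round(1),proj('top',[w])[0].round(1))
cv2.imwrite('pics/in.png',cv2.resize(hcat(crop(S,275,115,62,85,6.5),crop(T,360,130,62,85,6)),None,fx=1,fy=1))
E
```

```text
t: 8.4
ee_pos: [510.7, -144.0, 251.0]
orientation: [1.572, 1.99, -0.572]
ft_force: [0.3, -0.9, -1.3]
width: 22.3
notch world [ 543.4 -282.5   87.8] box [-11.  -38.4  87.8] M [ 0.39 -0.03 -0.04]
t 8.4 ee [ 510.7 -144.   251. ] F [ 0.3 -0.9 -1.3] w 22.3 q [ 0.08  0.26  2.   -0.87  0.97  0.39] per-call mm 52 deg 0.2
  W/call [0.001, -0.002, 0.002]
  T [-38.4, -2.5, 34.8]
notch [300.4 169.4] [381.3 172.4]
tip [299.3 163.6] [387.4 166.6]
bail+ [291.4 157. ] [391.6 152.7]
bail- [304.9 156. ] [403.5 164.2]
```

View pics/in.png

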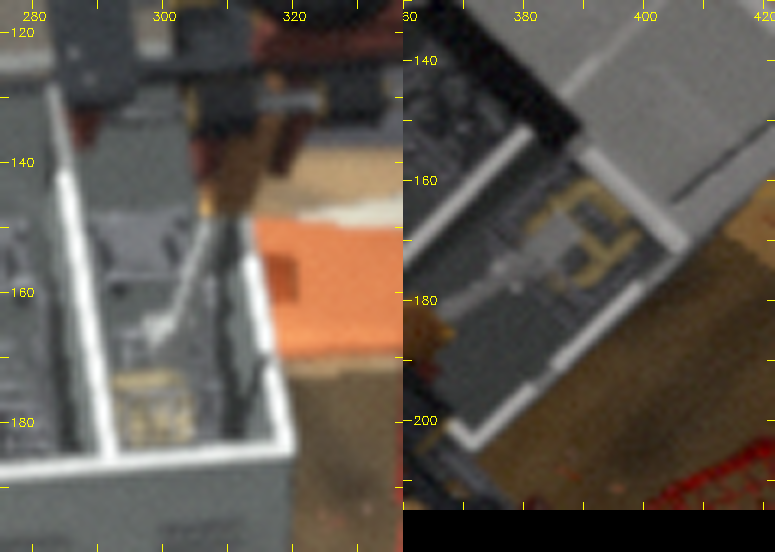

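The hook is at (299,166) in the side view, centred on the hanger (about 290–305). The top view shows it above the front rim of the brass basket, so I'll go in under the bar.

```bash
python3 -c "
from kin import *
p,Rt=tcp_for_notch(bx(42,-41,83),b[2]); seq(p,Rt,1)"
```

```text
t 8.5 ee [ 511.4 -142.6  252.4] F [-0.4  0.5 -0.3] w 21.9 q [ 0.08  0.25  2.   -0.87  0.97  0.39] per-call mm 54 deg 0.2
  W/call [0.003, -0.002, 0.002]
  T [-37.3, -3.6, 39.6]
```

```bash
python3 -m jog '{"delta_rot":[[0,0,0],[0,0,0],[0,0,0],[0,0,0],[0,0,0]],"translation":[[-8,-1,13],[-16,-2,22],[-25,-3,29],[-36,-4,39],[-36,-4,39]],"hand":[-1,-1,-1,-1,-1]}'
python3 -m jog '{"delta_rot":[[0,0,0],[0,0,0],[0,0,0]],"translation":[[0,0,0],[0,0,0],[0,0,0]],"hand":[-1,-1,-1]}'
python3 -c "
from kin import *
gp();o,p,Rc=cur(); print(o['ft_force']); seq(p+[0,0,10],Rc,1)"
```

```text
t: 9.0
ee_pos: [520.4, -196.2, 246.5]
orientation: [1.572, 1.988, -0.568]
ft_force: [0.3, 0.2, -0.5]
width: 21.8
t: 9.3
ee_pos: [520.3, -194.8, 246.0]
orientation: [1.57, 1.99, -0.568]
ft_force: [-1.0, 0.5, -1.1]
width: 22.2
notch world [ 553.9 -333.1   82.9] box [ 40.6 -39.9  82.9] M [0.38 0.03 0.07]
[-0.97341324  0.53447422 -1.08954469]
t 9.3 ee [ 520.3 -194.8  246. ] F [-1.   0.5 -1.1] w 22.2 q [-0.03  0.27  2.   -0.91  0.9   0.34] per-call mm 10 deg 0.0
  W/call [0.0, 0.0, 0.0]
  T [-6.4, 0.0, -7.7]
```

```bash
python3 -m jog '{"delta_rot":[[0,0,0],[0,0,0],[0,0,0]],"translation":[[-4,0,-5],[-9,0,-11],[-13,0,-15]],"hand":[-1,-1,-1]}' | grep -E 'force|ee'
python3 -c "
from workcell import *
o=get_obs();print(o['moment'].round(2),o['ft_force'].round(1))"
python3 -m jog '{"delta_rot":[[0,0,0],[0,0,0],[0,0,0]],"translation":[[-3,0,-4],[-6,0,-8],[-10,0,-12]],"hand":[-1,-1,-1]}' | grep -E 'force|ee'
python3 -c "
from workcell import *
o=get_obs();print(o['moment'].round(2),o['ft_force'].round(1))"
python3 -m jog '{"delta_rot":[[0,0,0],[0,0,0],[0,0,0],[0,0,0]],"translation":[[-2,0,-2],[-4,0,-5],[-5,0,-6],[-5,0,-6]],"hand":[-1,-1,-1,-1]}' | grep -E 'force|ee'
python3 - <<'E'
from kin import *
o=get_obs();print(o['moment'].round(2),o['ft_force'].round(1))
n,Rr=gp()
S=optics.get_image("side");T=optics.get_image("top")
cv2.imwrite('pics/lift.png',hcat(crop(S,275,115,62,85,6.5),crop(T,360,130,62,85,6)))
# brass pixels centroid in side/top vs earlier pictures
for n,im,roi in(('side',S,(160,195,285,315)),('top',T,(145,190,370,415))):
    h=cv2.cvtColor(im,cv2.COLOR_RGB2HSV)[roi[0]:roi[1],roi[2]:roi[3]]
    v=np.argwhere((abs(h[...,0].astype(int)-22)<8)&(h[...,1]>70)&(h[...,2]>60));print(n,len(v),(v.mean(0)+[roi[0],roi[2]]).round(1))
E
```

```text
ee_pos: [520.5, -195.3, 266.6]
ft_force: [-0.3, 0.4, -1.7]
[0.85 0.12 0.06] [-0.3  0.4 -1.7]
ee_pos: [520.1, -195.5, 281.7]
ft_force: [0.7, 0.1, -2.6]
[0.78 0.11 0.01] [ 0.7  0.1 -2.6]
ee_pos: [520.3, -195.5, 289.4]
ft_force: [0.6, -0.5, -2.2]
[ 0.81  0.08 -0.02] [ 0.6 -0.5 -2.2]
notch world [ 553.9 -333.9  126.2] box [ 41.4 -40.1 126.2] M [ 0.81  0.08 -0.02]
side 0 [nan nan]
top 212 [176.1 401.6]<stdin>:9: RuntimeWarning: Mean of empty slice.
  ret = um.true_divide(
```

```bash
python3 -m jog '{"delta_rot":[[0,0,0],[0,0,0],[0,0,0],[0,0,0],[0,0,0]],"translation":[[2,0,-2],[6,0,-5],[12,0,-10],[18,0,-15],[24,0,-20]],"hand":[-1,-1,-1,-1,-1]}' | grep -E 'force|ee'
python3 -m jog '{"delta_rot":[[0,0,0],[0,0,0],[0,0,0],[0,0,0],[0,0,0]],"translation":[[6,0,-5],[12,0,-10],[18,0,-15],[23,0,-19],[27,0,-23]],"hand":[-1,-1,-1,-1,-1]}' | grep -E 'force|ee'
python3 -m jog '{"delta_rot":[[0,0,0],[0,0,0],[0,0,0],[0,0,0],[0,0,0]],"translation":[[3,0,-3],[6,0,-5],[8,0,-7],[8,0,-7],[8,0,-7]],"hand":[-1,-1,-1,-1,-1]}' | grep -E 'force|ee'
python3 - <<'E'
from kin import *
gp();o,p,Rc=cur();print(o['ft_force'].round(1),o['width']); seq(p+[0,0,80],Rc,2)
def yb(n,im,roi):
    h=cv2.cvtColor(im,cv2.COLOR_RGB2HSV)[roi[0]:roi[1],roi[2]:roi[3]]
    v=np.argwhere((abs(h[...,0].astype(int)-24)<7)&(h[...,1]>80)&(h[...,2]>60)); print(n,len(v),(np.median(v,0)+[roi[0],roi[2]]) if len(v) else '')
yb('side',optics.get_image('side'),(140,195,285,315)); yb('top',optics.get_image('top'),(145,195,365,405))
E
```

```text
ee_pos: [512.8, -164.3, 289.1]
ft_force: [-0.1, -0.9, -2.1]
ee_pos: [504.6, -130.0, 289.4]
ft_force: [1.2, -0.2, -2.4]
ee_pos: [502.3, -120.4, 289.7]
ft_force: [-0.1, 0.1, -2.1]
notch world [ 535.8 -258.8  126.5] box [-35.9 -40.5 126.5] M [0.81 0.06 0.03]
[-0.1  0.1 -2.1] 21.84560647897036
t 11.9 ee [ 502.3 -120.4  289.7] F [-0.1  0.1 -2.1] w 21.8 q [ 0.13  0.19  1.98 -0.82  1.06  0.35] per-call mm 40 deg 0.0
  W/call [0.0, 0.0, 0.0]
  T [-25.7, 0.1, -30.7]
  T [-25.7, 0.1, -30.7]
side 2 [140.5 313. ]
top 111 [186. 380.]
```

```bash
python3 -m jog '{"delta_rot":[[0,0,0],[0,0,0],[0,0,0],[0,0,0],[0,0,0]],"translation":[[-2,0,-3],[-6,0,-8],[-12,0,-15],[-19,0,-23],[-26,0,-31]],"hand":[-1,-1,-1,-1,-1]}' | grep -E 'force|ee'
python3 -m jog '{"delta_rot":[[0,0,0],[0,0,0],[0,0,0],[0,0,0],[0,0,0]],"translation":[[-7,0,-8],[-13,0,-16],[-18,0,-22],[-20,0,-24],[-20,0,-24]],"hand":[-1,-1,-1,-1,-1]}' | grep -E 'force|ee'
python3 - <<'E'
from kin import *
n,Rr=gp()
print('pot top',at_z('top',(298.9,141),115),at_z('side',(229.6,182),120), at_z('side',(229,209),30))
pk=np.array([kk[0]+np.sin(kk[2])*58,kk[1]-np.cos(kk[2])*58,6]);print(pk)
p,Rt=tcp_for_notch(bx(-190,-41,196),b[2]); seq(p,Rt,2)
E
```

```text
ee_pos: [502.3, -120.4, 331.5]
ft_force: [1.1, -0.4, -1.4]
ee_pos: [502.2, -120.3, 361.8]
ft_force: [0.4, 0.7, -2.6]
notch world [ 535.8 -258.7  198.6] box [-36.  -40.4 198.6] M [0.8  0.13 0.03]
pot top [ 720.87299195 -124.51776707  115.        ] [ 738.09248991 -131.41044912  120.        ] [ 745.86599227 -129.92328658   30.        ]
[647.65513805  28.69830149   6.        ]
t 13.0 ee [ 502.2 -120.3  361.8] F [ 0.4  0.7 -2.6] w 21.9 q [ 0.13  0.09  1.91 -0.76  1.18  0.22] per-call mm 77 deg 0.1
  W/call [0.002, -0.001, 0.001]
  T [60.1, 0.6, -48.4]
  T [60.0, 0.4, -48.4]
```

```bash
python3 -m jog '{"delta_rot":[[0,0,0],[0,0,0],[0,0,0],[0,0,0],[0,0,0]],"translation":[[3,0,-2],[9,0,-7],[18,0,-14],[28,0,-22],[38,0,-31]],"hand":[-1,-1,-1,-1,-1]}' | grep -E 'force|ee'
python3 -m jog '{"delta_rot":[[0,0,0],[0,0,0],[0,0,0],[0,0,0],[0,0,0]],"translation":[[10,0,-8],[20,0,-16],[30,0,-24],[40,0,-32],[50,0,-40]],"hand":[-1,-1,-1,-1,-1]}' | grep -E 'force|ee'
python3 -m jog '{"delta_rot":[[0,0,0],[0,0,0],[0,0,0],[0,0,0],[0,0,0]],"translation":[[10,0,-8],[19,0,-15],[26,0,-21],[30,0,-24],[32,0,-25]],"hand":[-1,-1,-1,-1,-1]}' | grep -E 'force|ee'
python3 - <<'E'
from kin import *
n,Rr=gp()
pk=np.array([kk[0]+np.sin(kk[2])*58,kk[1]-np.cos(kk[2])*58,6])
p,Rt=tcp_for_notch(pk+[0,0,190],kk[2]-np.pi/2); seq(p,Rt,5)
q,er=ik(p,Rt,get_obs()['qpos']);print(q.round(2),er)
p,Rt=tcp_for_notch(pk+[0,0,80],kk[2]-np.pi/2);q,er=ik(p,Rt,get_obs()['qpos']);print(q.round(2),er)
E
```

```text
ee_pos: [490.3, -71.4, 360.5]
ft_force: [-1.1, -0.5, -2.0]
ee_pos: [475.5, -9.3, 359.3]
ft_force: [-0.5, -0.1, -2.3]
ee_pos: [466.4, 29.6, 358.0]
ft_force: [-0.2, -0.4, -2.7]
notch world [ 500.  -108.8  194.8] box [-190.1  -41.   194.8] M [0.79 0.12 0.  ]
t 14.5 ee [466.4  29.6 358. ] F [-0.2 -0.4 -2.7] w 21.9 q [ 0.46  0.12  1.89 -0.69  1.37  0.45] per-call mm 48 deg 3.7
  W/call [0.042, -0.0, 0.05]
  T [14.0, 44.4, -11.9]
  T [16.2, 43.1, -13.7]
  T [18.3, 41.6, -15.5]
  T [20.3, 39.9, -17.3]
  T [22.3, 38.1, -18.9]
[ 0.48  0.6   1.2  -0.58  1.74  0.59] 4.319156143850477e-12
[ 0.48  0.69  1.29 -0.57  1.59  0.69] 1.9656454242067412e-11
```

```bash
python3 -m jog '{"delta_rot":[[0.003,0,0.004],[0.01,0,0.012],[0.02,0,0.024],[0.03,0,0.036],[0.042,0,0.05]],"translation":[[1,3,-1],[3,10,-3],[6,20,-5],[10,32,-8],[14,44,-12]],"hand":[-1,-1,-1,-1,-1]}' | grep -E 'force|ee'
python3 -m jog '{"delta_rot":[[0.01,0,0.01],[0.018,0,0.02],[0.026,0,0.03],[0.034,0,0.04],[0.042,0,0.05]],"translation":[[4,11,-4],[7,20,-6],[10,28,-9],[13,36,-11],[16,43,-14]],"hand":[-1,-1,-1,-1,-1]}' | grep -E 'force|ee'
python3 -m jog '{"delta_rot":[[0.008,0,0.01],[0.017,0,0.02],[0.025,0,0.03],[0.034,0,0.04],[0.042,0,0.05]],"translation":[[4,8,-3],[7,17,-6],[11,25,-9],[15,33,-12],[18,42,-16]],"hand":[-1,-1,-1,-1,-1]}' | grep -E 'force|ee'
python3 -m jog '{"delta_rot":[[0.008,0,0.01],[0.017,0,0.02],[0.025,0,0.03],[0.034,0,0.04],[0.042,0,0.05]],"translation":[[4,8,-3],[8,16,-7],[12,24,-10],[16,32,-14],[20,40,-17]],"hand":[-1,-1,-1,-1,-1]}' | grep -E 'force|ee'
python3 -m jog '{"delta_rot":[[0.01,0,0.012],[0.02,0,0.024],[0.03,0,0.036],[0.038,0,0.045],[0.042,0,0.05]],"translation":[[5,9,-4],[10,18,-9],[15,27,-13],[19,34,-17],[22,38,-19]],"hand":[-1,-1,-1,-1,-1]}' | grep -E 'force|ee'
python3 - <<'E'
from kin import *
n,Rr=gp()
pk=np.array([kk[0]+np.sin(kk[2])*58,kk[1]-np.cos(kk[2])*58,6])
p,Rt=tcp_for_notch(pk+[0,0,98],kk[2]-np.pi/2); seq(p,Rt,2)
S=optics.get_image("side");T=optics.get_image("top")
a=proj('side',[n])[0].astype(int);c=proj('top',[n])[0].astype(int);print(a,c)
cv2.imwrite('pics/carry.png',hcat(crop(S,205,150,110,150,3.9),crop(T,225,120,90,120,3.9)))
E
```

```text
ee_pos: [506.0, 57.6, 358.2]
ft_force: [-0.3, -0.3, -1.9]
ee_pos: [544.2, 85.7, 358.7]
ft_force: [0.5, 0.6, -2.0]
ee_pos: [583.4, 114.3, 359.5]
ft_force: [0.1, 0.5, -1.8]
ee_pos: [622.4, 142.1, 359.8]
ft_force: [0.4, 0.6, -1.3]
ee_pos: [661.4, 170.1, 360.1]
ft_force: [-0.1, 0.7, -2.4]
notch world [648.5  28.4 196.9] box [-289.7  135.   196.9] M [ 0.79 -0.2   0.05]
t 17.0 ee [661.4 170.1 360.1] F [-0.1  0.7 -2.4] w 21.8 q [ 0.48  0.6   1.19 -0.58  1.74  0.59] per-call mm 47 deg 0.1
  W/call [0.0, -0.001, -0.001]
  T [30.1, -0.5, 35.6]
  T [30.1, -0.4, 35.5]
[252 187] [260 179]
```

```bash
python3 -m jog '{"delta_rot":[[0,0,0],[0,0,0],[0,0,0],[0,0,0],[0,0,0]],"translation":[[2,0,2],[6,0,8],[13,0,15],[20,0,24],[27,0,32]],"hand":[-1,-1,-1,-1,-1]}' | grep -E 'force|ee'
python3 -m jog '{"delta_rot":[[0,0,0],[0,0,0],[0,0,0],[0,0,0],[0,0,0]],"translation":[[8,0,9],[15,0,18],[22,0,26],[28,0,33],[32,0,38]],"hand":[-1,-1,-1,-1,-1]}' | grep -E 'force|ee'
python3 -m jog '{"delta_rot":[[0,0,0],[0,0,0],[0,0,0]],"translation":[[0,0,0],[0,0,0],[0,0,0]],"hand":[-1,-1,-1]}' | grep -E 'force|ee'
python3 - <<'E'
from kin import *
n,Rr=gp()
E
for i in 1 2 3 4; do
python3 -m jog '{"delta_rot":[[0,0,0],[0,0,0]],"translation":[[1.3,0,1.5],[2.6,0,3.1]],"hand":[-1,-1]}' | grep -E 'force'
python3 -c "
from kin import *
gp()"
done
```

```text
ee_pos: [660.3, 169.6, 317.2]
ft_force: [1.1, 0.4, -1.8]
ee_pos: [660.6, 170.0, 267.8]
ft_force: [-1.0, 0.5, -1.8]
ee_pos: [661.0, 170.1, 269.6]
ft_force: [-0.5, 0.6, -2.8]
notch world [648.5  28.5 106.3] box [-289.7  135.   106.3] M [ 0.82 -0.13  0.01]
ft_force: [0.1, -0.9, -3.0]
notch world [648.3  28.5 101.9] box [-289.8  134.8  101.9] M [ 0.85 -0.18 -0.02]
ft_force: [-1.1, -0.0, -2.5]
notch world [648.   28.3  97.5] box [-289.7  134.4   97.5] M [ 0.83 -0.2   0.04]
ft_force: [0.1, 0.2, -2.6]
notch world [648.   28.3  93.3] box [-289.7  134.4   93.3] M [ 0.81 -0.13  0.03]
ft_force: [-0.1, 0.2, -2.5]
notch world [648.   28.3  89.3] box [-289.7  134.5   89.3] M [ 0.48 -0.22  0.05]
```

```bash
python3 -m jog '{"delta_rot":[[0,0,0],[0,0,0],[0,0,0],[0,0,0],[0,0,0]],"translation":[[3,0,3],[6,0,7],[9,0,11],[13,0,15],[13,0,15]],"hand":[-1,-1,-1,-1,-1]}' | grep -E 'force|ee'
python3 -c "
from kin import *
gp()"
python3 -m jog '{"delta_rot":[[0,0,0],[0,0,0],[0,0,0],[0,0,0],[0,0,0]],"translation":[[5,0,-4],[12,0,-10],[20,0,-17],[29,0,-24],[32,0,-27]],"hand":[-1,-1,-1,-1,-1]}' | grep -E 'force|ee'
python3 - <<'E'
from kin import *
n,Rr=gp();o,p,Rc=cur();print(o['ft_force'].round(1)); seq(p+[0,0,130],Rc,1)
E
```

```text
ee_pos: [660.4, 170.2, 231.8]
ft_force: [-0.2, 0.4, -0.2]
notch world [647.4  28.3  68.7] box [-289.9  133.9   68.7] M [ 0.38 -0.08 -0.02]
ee_pos: [664.8, 214.0, 233.0]
ft_force: [-0.4, 0.2, -0.5]
notch world [652.2  72.3  69.7] box [-331.6  148.7   69.7] M [ 0.4  -0.12  0.02]
[-0.4  0.2 -0.5]
t 20.2 ee [664.8 214.  233. ] F [-0.4  0.2 -0.5] w 22.0 q [ 0.53  0.74  1.23 -0.55  1.62  0.72] per-call mm 130 deg 0.0
  W/call [0.0, 0.0, 0.0]
  T [-83.3, 0.2, -99.8]
```

```bash
python3 -m jog '{"delta_rot":[[0,0,0],[0,0,0],[0,0,0],[0,0,0],[0,0,0]],"translation":[[-10,0,-12],[-30,0,-36],[-55,0,-66],[-83,0,-100],[-83,0,-100]],"hand":[-1,-1,-1,-1,-1]}' | grep -E 'force|ee'
python3 - <<'E'
from kin import *
g=np.load('grasp.npz'); seq(g['p']+(g['R']@FLIP)@np.array([50,0,4])+[-20,0,110],g['R'],3)
E
```

```text
ee_pos: [666.4, 213.0, 372.0]
ft_force: [0.3, 0.4, 0.6]
t 20.7 ee [666.4 213.  372. ] F [0.3 0.4 0.6] w 21.6 q [ 0.53  0.63  1.11 -0.57  1.8   0.6 ] per-call mm 77 deg 28.8
  W/call [-0.319, 0.0, -0.389]
  T [32.1, -68.3, -13.5]
  T [54.3, -43.8, -31.8]
  T [64.7, -8.4, -40.2]
```

```bash
python3 -m jog '{"delta_rot":[[-0.06,0,-0.08],[-0.13,0,-0.16],[-0.19,0,-0.23],[-0.26,0,-0.31],[-0.319,0,-0.389]],"translation":[[6,-14,-3],[13,-27,-5],[19,-41,-8],[26,-55,-11],[32,-68,-14]],"hand":[-1,-1,-1,-1,-1]}' | grep -E 'force|ee'
python3 -m jog '{"delta_rot":[[-0.06,0,-0.08],[-0.13,0,-0.16],[-0.19,0,-0.23],[-0.26,0,-0.31],[-0.319,0,-0.389]],"translation":[[11,-9,-6],[22,-18,-13],[33,-26,-19],[43,-35,-25],[54,-44,-32]],"hand":[-1,-1,-1,-1,-1]}' | grep -E 'force|ee'
python3 -m jog '{"delta_rot":[[-0.06,0,-0.08],[-0.13,0,-0.16],[-0.19,0,-0.23],[-0.26,0,-0.31],[-0.319,0,-0.389]],"translation":[[13,-2,-8],[26,-3,-16],[39,-5,-24],[52,-7,-32],[65,-8,-40]],"hand":[-1,-1,-1,-1,-1]}' | grep -E 'force|ee'
python3 - <<'E'
from kin import *
g=np.load('grasp.npz'); seq(g['p']+(g['R']@FLIP)@np.array([50,0,4]),g['R'],1)
E
```

```text
ee_pos: [598.9, 252.2, 353.6]
ft_force: [0.1, 0.5, -0.4]
ee_pos: [533.8, 291.1, 343.8]
ft_force: [-0.6, -0.5, -0.7]
ee_pos: [469.0, 330.7, 333.1]
ft_force: [-0.4, 0.3, -0.2]
t 22.2 ee [469.  330.7 333.1] F [-0.4  0.3 -0.2] w 22.0 q [ 0.9   0.12  1.95 -0.81  0.87 -0.05] per-call mm 106 deg 0.7
  W/call [-0.003, -0.009, 0.009]
  T [48.6, 5.1, 94.2]
```

```bash
python3 -m jog '{"delta_rot":[[0,-0.003,0.003],[0,-0.006,0.006],[-0.003,-0.009,0.009],[-0.003,-0.009,0.009],[-0.003,-0.009,0.009]],"translation":[[16,2,31],[32,4,62],[44,5,85],[49,5,94],[49,5,94]],"hand":[-1,-1,-1,-1,-1]}' | grep -E 'force|ee'
python3 -m jog '{"delta_rot":[[0,0,0],[0,0,0]],"translation":[[0,0,0],[0,0,0]],"hand":[-1,-1]}' | grep -E 'force|ee'
python3 - <<'E'
from kin import *
g=np.load('grasp.npz'); seq(g['p']+(g['R']@FLIP)@np.array([25,0,4]),g['R'],1)
S=optics.get_image("side")
o,p,Rc=cur();Rr=Rc@FLIP;og=p+Rr[:,2]*19
# shaft centre in side image at several stations: brightness profile across the rod
gr=S.astype(float).min(2)
for z in(-80,-120,-150,-180,-205):
    a,bb=proj('side',[og+Rr@np.array([0,0,z]),og+Rr@np.array([0,0,z-5])]);d=(bb-a)/np.linalg.norm(bb-a);nrm=np.array([-d[1],d[0]])
    pr=[int(cv2.getRectSubPix(gr.astype(np.float32),(1,1),tuple(map(float,a+nrm*t)))[0,0]) for t in range(-6,7)]; print(z,a.round(1),pr)
E
```

```text
ee_pos: [492.0, 330.8, 228.0]
ft_force: [-1.0, 1.1, -1.4]
ee_pos: [492.7, 332.2, 230.5]
ft_force: [0.0, -0.6, 0.1]
t 22.9 ee [492.7 332.2 230.5] F [ 0.  -0.6  0.1] w 21.8 q [ 0.86  0.29  2.02 -1.02  0.7   0.22] per-call mm 26 deg 0.3
  W/call [-0.001, 0.001, -0.005]
  T [26.2, -1.1, 0.3]
-80 [294.4 274.8] [59, 56, 53, 55, 81, 138, 187, 209, 220, 212, 177, 129, 108]
-120 [281.1 285.1] [110, 110, 109, 111, 124, 156, 192, 207, 219, 202, 160, 121, 113]
-150 [271.6 292.4] [112, 112, 110, 115, 123, 159, 186, 201, 210, 207, 160, 114, 91]
-180 [262.4 299.5] [116, 115, 115, 118, 129, 165, 186, 199, 214, 208, 173, 145, 140]
-205 [255.  305.2] [193, 216, 219, 223, 222, 214, 219, 228, 229, 227, 222, 224, 220]
```

```bash
python3 -m jog '{"delta_rot":[[0,0,-0.003],[0,0,-0.005],[0,0,-0.005],[0,0,-0.005]],"translation":[[10,0,0],[20,-1,0],[26,-1,0],[26,-1,0]],"hand":[-1,-1,-1,-1]}' | grep -E 'force|ee'
python3 -m jog '{"delta_rot":[[0,0,0],[0,0,0],[0,0,0]],"translation":[[5,0,0],[10,0,0],[12,0,0]],"hand":[-1,-1,-1]}' | grep -E 'force|ee'
python3 - <<'E'
from kin import *
g=np.load('grasp.npz'); print(get_obs()['moment'].round(2)); seq(g['p']+(g['R']@FLIP)@np.array([0,0,4]),g['R'],1)
E
```

```text
ee_pos: [471.4, 333.8, 211.6]
ft_force: [0.2, -0.3, -1.5]
ee_pos: [463.2, 335.5, 204.4]
ft_force: [1.2, 0.7, -0.1]
[0.26 0.02 0.16]
t 23.65 ee [463.2 335.5 204.4] F [ 1.2  0.7 -0.1] w 21.6 q [ 0.92  0.32  2.07 -1.08  0.7   0.34] per-call mm 12 deg 0.1
  W/call [-0.002, -0.0, 0.002]
  T [11.7, 0.3, -0.6]
```

```bash
for i in 1 2 3; do python3 -m jog '{"delta_rot":[[0,0,0],[0,0,0]],"translation":[[2,0,0],[4,0,0]],"hand":[-1,-1]}' | grep -E 'force|ee'; python3 -c "
from workcell import *
print(get_obs()['moment'].round(2))"; done
python3 - <<'E'
from kin import *
g=np.load('grasp.npz'); seq(g['p']+(g['R']@FLIP)@np.array([0,0,4]),g['R'],1)
E
```

```text
ee_pos: [460.4, 336.1, 202.0]
ft_force: [0.7, 2.0, -0.1]
[0.31 0.   0.28]
ee_pos: [457.4, 336.6, 199.5]
ft_force: [2.7, 2.6, 0.5]
[ 0.51 -0.2   0.37]
ee_pos: [454.3, 337.1, 197.0]
ft_force: [2.5, 2.5, 0.6]
[ 0.61 -0.28  0.5 ]
t 24.25 ee [454.3 337.1 197. ] F [2.5 2.5 0.6] w 21.7 q [ 0.93  0.33  2.08 -1.09  0.7   0.38] per-call mm 1 deg 0.1
  W/call [-0.001, -0.0, 0.001]
  T [0.0, 0.1, -0.5]
```

```bash
python3 -m jog '{"delta_rot":[[0,0,0],[0,0,0],[0,0,0],[0,0,0],[0,0,0]],"translation":[[0,0,2],[0,0,2],[0,0,2],[0,0,2],[0,0,2]],"hand":[-1,-1,-0.3,0.2,0.6]}' | grep -E 'force|ee|width'
python3 -m jog '{"delta_rot":[[0,0,0],[0,0,0],[0,0,0],[0,0,0]],"translation":[[0,0,0],[0,0,0],[0,0,0],[0,0,0]],"hand":[1,1,1,1]}' | grep -E 'force|ee|width'
python3 -m jog '{"delta_rot":[[0,0,0],[0,0,0],[0,0,0],[0,0,0],[0,0,0]],"translation":[[0,0,-20],[0,0,-50],[0,0,-85],[0,0,-120],[0,0,-120]],"hand":[1,1,1,1,1]}' | grep -E 'force|ee|width'
python3 - <<'E'
from kin import *
for n in('side','top'):
    im=optics.get_image(n); cv2.imwrite(f'pics/after_{n}.png',im[:,:,::-1])
# compare the rod against the first pictures
for n,(x0,y0,x1,y1) in(('side',(245,250,350,345)),('top',(165,250,190,342))):
    A=cv2.cvtColor(cv2.resize(cv2.imread(f'pics/{n}0.png'),(560,420),interpolation=cv2.INTER_AREA),cv2.COLOR_BGR2GRAY).astype(np.float32);B=cv2.cvtColor(cv2.imread(f'pics/after_{n}.png'),cv2.COLOR_BGR2GRAY).astype(np.float32)
    a,bb=A[y0:y1,x0:x1],B[y0:y1,x0:x1]; d=np.abs(cv2.GaussianBlur(a-bb,(3,3),0)); print(n,cv2.phaseCorrelate(a,bb,cv2.createHanningWindow(a.shape[::-1],cv2.CV_32F)),(d>25).sum(),d.mean())
    v=np.argwhere(d>25); print(v.min(0)+[y0,x0] if len(v) else '',v.max(0)+[y0,x0] if len(v) else '')
E
```

```text
ee_pos: [455.1, 335.4, 194.7]
ft_force: [0.1, 0.4, 0.4]
width: 42.4
ee_pos: [455.4, 336.3, 195.1]
ft_force: [-0.1, -1.0, 0.7]
width: 74.3
ee_pos: [378.6, 350.5, 290.3]
ft_force: [-1.5, 0.7, 0.1]
width: 87.8
side ((-0.18674492494927364, -0.28692662045919093), 0.9716050097672844) 208 5.674931
[250 245] [313 332]
top ((0.966659203681143, 0.0027917919190940665), 0.9466691660881043) 126 6.6091304
[282 170] [338 187]
```

Run:
```python
s=open('hfit.py').read().split("C=np.array")[0]
exec(s)
for n in mask: print(n,np.argwhere(mask[n]).mean(0)[::-1].round(1),mask[n].sum())
gr=im['side'].astype(np.float32).min(2); A=cv2.resize(cv2.imread('pics/side0.png'),(560,420),interpolation=cv2.INTER_AREA).astype(np.float32).min(2)
gt=im['top'].astype(np.float32).min(2);At=cv2.resize(cv2.imread('pics/top0.png'),(560,420),interpolation=cv2.INTER_AREA).astype(np.float32).min(2)
for y in(285,295,300): print(y,A[y,170:186].astype(int),gt[y,170:186].astype(int),sep='\n')if 0 else print('top',y,At[y,170:186].astype(int),gt[y,170:186].astype(int))
for x in(270,285,300): print('side',x,A[294:330:2,x].astype(int),gr[294:330:2,x].astype(int))
from kin import *
# lid pushing geometry
for L in(1.247,):
  a=L-.57; print('lid edge',bx(90-206*np.cos(a),0,194+206*np.sin(a)+8),'front',bx(90-226*np.cos(a),0,194+226*np.sin(a)))
print('shut edge',bx(90-206*np.cos(.57),0,194-206*np.sin(.57)))
```

```text
side [ 13 125 161] 648 [255 317] [290 359]
top [ 12 170 126] 297 [304 173] [333 183]
side [337.1 272.5] 648
top [177.6 318.2] 297
top 285 [164 127  75  48  41  65 123 154 150 109  58  44  39  37  38  41] [169 131  69  45  42  42  75 132 152 131  81  45  39  38  40  40]
top 295 [170 172 165 129  92 103 138 155 131  87  62  62  54  40  23  28] [169 171 168 132  87  82 111 147 159 122  76  63  64  55  33  36]
top 300 [159 167 161 126  90 112 146 155 122  72  46  39  33  34  31  21] [162 169 164 128  79  80 127 154 147 104  54  32  34  32  31  26]
side 270 [120 119 120 122 120 121 119 121 121 122 124 121 150 218 238 200 129 115] [115 119 121 118 118 118 117 116 119 118 116 121 169 228 232 176 122 114]
side 285 [117 118 117 117 107  75  84 189 227 191 102  64  71  76  90 124 133 131] [112 110 117 116 105  71  85 206 217 173  82  67  70  76  85 116 129 127]
side 300 [112 138 224 228 202 142 123 111  82 129 142 140 148 148 142 133 129 124] [113 160 230 216 182 122 119 108  84 131 138 135 143 143 138 128 124 120]
lid edge [ 567.2468492  -215.77692188  331.05024084] front [ 563.67908563 -200.60156444  335.57939043]
shut edge [ 564.30281928 -203.25459368   82.83579796]
```

```bash
cat > lid.py <<'E'
from kin import *
Rt=rodR(b[2],0)@FLIP; Y=-58
def pt(a,r=200,gap=0):
    h=8+gap; x=90-r*np.cos(a)+h*np.sin(a)+10*np.clip(a/.15,-1,1); z=194+r*np.sin(a)+h*np.cos(a); return np.array([x,z])
E
python3 - <<'E'
from lid import *
q0=get_obs()['qpos']
for a,g in((.677,60),(.677,0),(.3,0),(0,0),(-.3,0),(-.57,0)):
    x,z=pt(a,gap=g);p=bx(x,Y,z);q,er=ik(p,Rt,np.array([-.4,.3,1.5,0,1.3,.5]));print(a,g,p.round(),q.round(2),round(er,4))
x,z=pt(.677,gap=60);seq(bx(x,Y,z+60),Rt,4)
E
```

```text
0.677 60 [ 524. -285.  372.] [-0.52  0.25  1.53 -0.    1.36 -0.75] 0.0
0.677 0 [ 515. -248.  326.] [-0.47  0.24  1.64 -0.    1.26 -0.7 ] 0.0
0.3 0 [ 507. -211.  261.] [-0.42  0.27  1.76 -0.    1.11 -0.65] 0.0
0 0 [ 502. -191.  202.] [-0.39  0.32  1.84 -0.    0.98 -0.62] 0.0
-0.3 0 [ 501. -187.  143.] [-0.38  0.4   1.89 -0.    0.85 -0.61] 0.0
-0.57 0 [ 506. -208.   93.] [-0.41  0.5   1.88 -0.    0.76 -0.64] 0.0
t 25.85 ee [379.5 348.  286.1] F [ 0.3 -0.5 -0.4] w 88.0 q [ 1.09  0.13  2.07 -0.88  0.91  0.23] per-call mm 166 deg 19.4
  W/call [0.102, 0.154, 0.284]
  T [-68.9, -151.0, 11.2]
  T [-110.1, -124.1, 11.4]
  T [-141.6, -87.3, 2.7]
  T [-159.6, -44.6, -13.9]
```

```bash
python3 -m jog '{"delta_rot":[[0.102,0.154,0.284],[0.102,0.154,0.284],[0.102,0.154,0.284],[0.102,0.154,0.284],[0.102,0.154,0.284]],"translation":[[-69,-151,11],[-69,-151,11],[-69,-151,11],[-69,-151,11],[-69,-151,11]],"hand":[1,1,1,1,1]}' | grep ee
python3 -m jog '{"delta_rot":[[0.102,0.154,0.284],[0.102,0.154,0.284],[0.102,0.154,0.284],[0.102,0.154,0.284],[0.102,0.154,0.284]],"translation":[[-110,-124,11],[-110,-124,11],[-110,-124,11],[-110,-124,11],[-110,-124,11]],"hand":[-1,-1,-1,-1,-1]}' | grep ee
python3 -m jog '{"delta_rot":[[0.102,0.154,0.284],[0.102,0.154,0.284],[0.102,0.154,0.284],[0.102,0.154,0.284],[0.102,0.154,0.284]],"translation":[[-142,-87,3],[-142,-87,3],[-142,-87,3],[-142,-87,3],[-142,-87,3]],"hand":[-1,-1,-1,-1,-1]}' | grep ee
python3 - <<'E'
from lid import *
x,z=pt(.677,gap=60);seq(bx(x,Y,z+30),Rt,1)
E
```

```text
ee_pos: [416.0, 187.4, 323.2]
ee_pos: [452.0, 30.5, 359.8]
ee_pos: [488.9, -126.7, 395.4]
t 27.35 ee [ 488.9 -126.7  395.4] F [-0.3 -0.6 -0.4] w 11.3 q [-0.24 -0.01  1.79 -0.07  1.2  -0.73] per-call mm 162 deg 19.3
  W/call [0.101, 0.152, 0.283]
  T [-154.2, -47.6, 14.9]
```

```bash
python3 -m jog '{"delta_rot":[[0.101,0.152,0.283],[0.101,0.152,0.283],[0.101,0.152,0.283],[0.101,0.152,0.283],[0.101,0.152,0.283]],"translation":[[-35,-11,0],[-75,-23,2],[-115,-36,8],[-154,-48,15],[-154,-48,15]],"hand":[-1,-1,-1,-1,-1]}' | grep ee
python3 - <<'E'
from lid import *
o,p,Rc=cur(); print(o['ft_force'].round(1),o['qpos'].round(2))
x,z=pt(.677,gap=6);seq(bx(x,Y,z),Rt,1)
A=[.677,.6,.5,.4,.3,.2,.1,0,-.1,-.2,-.3,-.4,-.5,-.57]
P=np.array([pt(a) for a in A]);print(np.c_[A,P.round(1)].tolist())
print('tool-frame steps (x,z)',np.round(np.diff(P,axis=0)*[-1,-1],1).tolist())
E
```

```text
ee_pos: [523.9, -285.3, 400.7]
[0.1 1.  0.8] [-0.52  0.23  1.49 -0.    1.42 -0.75]
t 27.85 ee [ 523.9 -285.3  400.7] F [0.1 1.  0.8] w 0.5 q [-0.52  0.23  1.49 -0.    1.42 -0.75] per-call mm 78 deg 0.1
  W/call [-0.002, -0.0, 0.0]
  T [34.3, 0.2, 70.5]
[[0.677, -50.9, 325.5], [0.6, -60.5, 313.5], [0.5, -71.7, 296.9], [0.4, -81.1, 279.3], [0.3, -88.7, 260.7], [0.2, -94.4, 241.6], [0.1, -101.5, 221.9], [0.0, -110.0, 202.0], [-0.1, -116.5, 182.0], [-0.2, -117.6, 162.1], [-0.3, -113.4, 142.5], [-0.4, -107.3, 123.5], [-0.5, -99.4, 105.1], [-0.57, -92.7, 92.8]]
tool-frame steps (x,z) [[9.7, 12.0], [11.1, 16.6], [9.4, 17.7], [7.6, 18.5], [5.7, 19.2], [7.1, 19.6], [8.5, 19.9], [6.5, 20.0], [1.1, 19.9], [-4.2, 19.6], [-6.1, 19.1], [-8.0, 18.3], [-6.7, 12.3]]
```

```bash
python3 -m jog '{"delta_rot":[[0,0,0],[0,0,0],[0,0,0],[0,0,0],[0,0,0]],"translation":[[12,0,24],[24,0,48],[32,0,64],[34,0,70],[34,0,70]],"hand":[-1,-1,-1,-1,-1]}' | grep -E 'ee|force'
python3 -m jog '{"delta_rot":[[0,0,0],[0,0,0],[0,0,0],[0,0,0],[0,0,0]],"translation":[[3,0,5],[6,0,9],[10,0,13],[14,0,19],[18,0,25]],"hand":[-1,-1,-1,-1,-1]}' | grep -E 'ee|force'
python3 -c "
from lid import *
o,p,Rc=cur();d=p-[b[0],b[1],0];print(np.cos(b[2])*d[0]+np.sin(b[2])*d[1],p[2],o['ft_force'].round(1))"
```

```text
ee_pos: [515.0, -248.6, 332.4]
ft_force: [-0.6, 0.4, -0.3]
ee_pos: [511.1, -233.3, 308.3]
ft_force: [1.2, 0.8, 1.5]
-66.33740054218954 308.30003232097584 [1.2 0.8 1.5]
```

```bash
python3 -m jog '{"delta_rot":[[0,0,0],[0,0,0],[0,0,0],[0,0,0],[0,0,0]],"translation":[[5,0,11],[10,0,20],[15,0,29],[19,0,38],[22,0,48]],"hand":[-1,-1,-1,-1,-1]}' | grep -E 'ee|force'
python3 -m jog '{"delta_rot":[[0,0,0],[0,0,0],[0,0,0],[0,0,0],[0,0,0]],"translation":[[3,0,10],[6,0,19],[9,0,29],[13,0,39],[17,0,49]],"hand":[-1,-1,-1,-1,-1]}' | grep -E 'ee|force'
python3 -m jog '{"delta_rot":[[0,0,0],[0,0,0],[0,0,0],[0,0,0],[0,0,0]],"translation":[[4,0,10],[8,0,20],[10,0,30],[10,0,40],[10,0,50]],"hand":[-1,-1,-1,-1,-1]}' | grep -E 'ee|force'
python3 -c "
from lid import *
o,p,Rc=cur();d=p-[b[0],b[1],0];print(np.cos(b[2])*d[0]+np.sin(b[2])*d[1],p[2],o['ft_force'].round(1))"
```

```text
ee_pos: [505.8, -211.7, 259.6]
ft_force: [-0.6, -0.5, -0.3]
ee_pos: [502.2, -195.4, 210.6]
ft_force: [0.1, -0.4, 0.5]
ee_pos: [500.1, -185.9, 160.6]
ft_force: [0.4, -0.1, 1.6]
-115.01739931757639 160.6415489172786 [ 0.4 -0.1  1.6]
```

```bash
python3 -m jog '{"delta_rot":[[0,0,0],[0,0,0],[0,0,0],[0,0,0],[0,0,0]],"translation":[[-1,0,9],[-2,0,18],[-5,0,28],[-8,0,37],[-11,0,45]],"hand":[-1,-1,-1,-1,-1]}' | grep -E 'ee|force'
python3 -m jog '{"delta_rot":[[0,0,0],[0,0,0],[0,0,0],[0,0,0]],"translation":[[-2,0,5],[-5,0,10],[-7,0,15],[-9,0,19]],"hand":[-1,-1,-1,-1]}' | grep -E 'ee|force'
for i in 1 2; do python3 -m jog '{"delta_rot":[[0,0,0],[0,0,0]],"translation":[[0,0,1],[0,0,2]],"hand":[-1,-1]}' | grep -E 'ee|force'; done
python3 -c "
from lid import *
o,p,Rc=cur();d=p-[b[0],b[1],0];print(np.cos(b[2])*d[0]+np.sin(b[2])*d[1],p[2],o['ft_force'].round(1),o['moment'].round(2))"
```

```text
ee_pos: [502.8, -197.0, 115.6]
ft_force: [0.0, -0.7, -0.7]
ee_pos: [504.9, -205.7, 97.2]
ft_force: [-0.5, -0.7, 0.3]
ee_pos: [504.9, -205.5, 95.5]
ft_force: [-0.4, -0.3, 1.1]
ee_pos: [505.1, -205.5, 93.8]
ft_force: [-1.5, -0.8, 8.4]
-94.75842552343568 93.80848401028442 [-1.5 -0.8  8.4] [-0.17  0.25 -0.01]
```

```bash
python3 -m jog '{"delta_rot":[[0,0,0],[0,0,0]],"translation":[[0,0,1],[0,0,1.5]],"hand":[-1,-1]}' | grep -E 'ee|force'
python3 -m jog '{"delta_rot":[[0,0,0],[0,0,0]],"translation":[[0,0,0],[0,0,0]],"hand":[-1,-1]}' | grep -E 'ee|force'
python3 -m jog '{"delta_rot":[[0,0,0],[0,0,0],[0,0,0],[0,0,0],[0,0,0]],"translation":[[0,0,-5],[0,0,-30],[0,0,-80],[0,0,-130],[0,0,-180]],"hand":[-1,-1,-1,-1,-1]}' | grep -E 'ee|force'
python3 -m jog '{"delta_rot":[[0,0,0],[0,0,0],[0,0,0],[0,0,0],[0,0,0]],"translation":[[50,0,-50],[100,0,-100],[150,0,-130],[200,0,-130],[200,0,-130]],"hand":[-1,-1,-1,-1,-1]}' | grep -E 'ee|force'
python3 - <<'E'
from kin import *
S=optics.get_image("side");T=optics.get_image("top")
for n,im in(('side',S),('top',T)): cv2.imwrite(f'pics/end_{n}.png',im[:,:,::-1])
L=lambda a,r,y,h=4:bx(90-r*np.cos(a)+h*np.sin(a),y,194+r*np.sin(a)+h*np.cos(a))
for y in(-88,88):print('shut front corner',proj('side',[L(-.57,226,y)])[0].round(1),proj('top',[L(-.57,226,y)])[0].round(1))
a=crop(S,205,85,120,215,2.75);c=crop(T,140,90,305,260,1.5)
cv2.imwrite('pics/end.png',hcat(a,c)); print(hcat(a,c).shape)
E
```

```text
ee_pos: [505.2, -205.8, 93.4]
ft_force: [-5.3, 1.2, 18.8]
ee_pos: [505.2, -205.7, 93.5]
ft_force: [-3.5, 1.1, 14.5]
ee_pos: [504.0, -205.0, 273.7]
ft_force: [1.1, 0.2, -0.4]
ee_pos: [457.3, -9.0, 403.2]
ft_force: [0.7, 0.3, 0.6]
shut front corner [322.5 185.8] [369.5 208.6]
shut front corner [263.8 190.8] [324.1 162.7]
(591, 788, 3)
```

View pics/end.png

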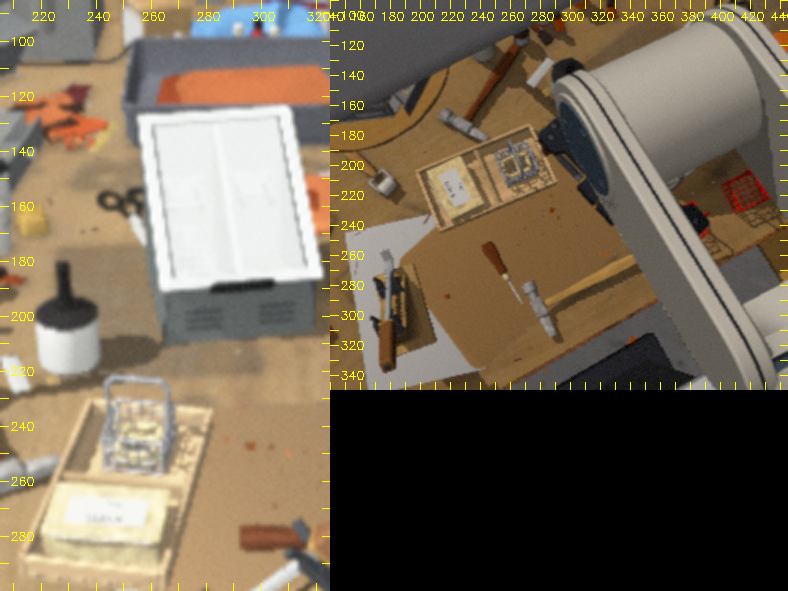

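The lid is shut: its front corners are near (265,189) and (322,185), with (263.8,190.8) and (322.5,185.8) expected. The basket stands upright in the pocket at (257,245) with the brass in it, and the rod lies in its rest. I'm handing in.

```bash
python3 -m jog '{"delta_rot":[[0,0,0],[0,0,0]],"translation":[[0,0,0],[0,0,0]],"hand":[-1,-1]}'; python3 -c "
from workcell import *
print(ctrl.close_job())"
```

```text
t: 33.35
ee_pos: [457.9, -11.2, 401.2]
orientation: [1.948, 2.463, 0.0]
ft_force: [0.3, -0.4, 0.2]
width: 0.9
the job is handed in; nothing more can be done
None
```

The job is done and handed in at 33.4 s of the 72 s allowed. The buckle basket is in the empty pocket, the rod is back in its rest and the lid is shut. I took the rod from its rest, hooked the basket by its bail out of the right bay, carried it over slowly and set it down. The gripper never touched the basket. I then returned the rod and pushed the lid shut with the closed fingertips.

**Last checks:**
- **Basket:** the final picture shows it upright in the pocket with the brass still in it. I did not count the buckles separately.
- **Lid:** its front corners are where a shut lid should be, to about 2 pixels. It stopped solidly at the expected height under 14 to 19 N.
- **Other things:** the glue pot, hammer, awl and rivet tin look undisturbed. The ring basket was not visible through the shut lid, so it was not checked at the end.
- **Robot:** it stands clear, with no force on the tool beyond sensor noise.

**Disagreements:**
- **Rod:** it lies about 1 pixel (2 to 3 mm) sideways of where it started. That is about the play of the yokes. The side force going in was about 2.5 N.
- **Rest base:** my early fit of it in the images was about 1 cm off from the rod. I seated the rod by the recorded grasp pose instead.

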